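# Swap a pump's travel cap for its dust cover

## Robot

A 6-joint arm with a two-finger parallel gripper is mounted at the origin on the work surface. World frame = base frame: x ahead of the robot, y to its left, z up, the work surface at z = 0. Lengths are in m, angles in rad, forces in N, time in s.
With the tool pointing down it reaches from about 0.225 to 0.875 m from the base axis. Payload 3.4 kg.
Tool frame: the origin (TCP) lies on the mounting face of the last link; the fingertips stand 173 mm ahead of it and the grasp point (between the pads) lies 155 mm ahead of it; x points along the fingers, y is the direction in which the jaws open and shut, and the axes are right-handed (so a half turn about x gives the same grasp; the last joint's range is limited). The gripper opens to 85 mm and grips with 20 to 120 N. Pads are 22 mm wide; open, the fingers measure 114 mm over their backs; the gripper's body (76 mm by 85 mm) begins 54 mm behind the grasp point. The pads swing forward as they close: fully open they stand 13 mm farther back than shut.
Start: joints at [-1.28, 0.276, 1.505, -0, 1.361, -0.121], TCP at [0.23, -0.527, 0.405] pointing down, gripper open.
Joint ranges: [-2.89, 2.89], [-0.75, 2.08], [0.22, 2.7], [-1.18, 4.32], [0.11, 2.71], [-2.7, 2.7]. Speed limits (rad/s): [2.57, 2.57, 3.14, 3.14, 3.14, 3.14].

## Interface

Orientations are given as a unit quaternion [w, x, y, z].
In Python, from rig import manip gives the robot as it stands.
- The arm moves only by the tool arm_command, never from a script. Its argument "targets" is a list of rows, each an object with "dp": the shift along the tool's x, y, z in m, a list of three; "turn": the turn, a rotation vector about the tool's x, y, z in degrees, a list of three; "grip": the opening, from -1 (shut) to 1 (fully open). In form: [{"dp": [tx, ty, tz], "turn": [wx, wy, wz], "grip": grip}, ...]. A call has 1 to 8 rows; each row shifts and turns the commanded pose from where the row before left it, along the tool's axes as they then stand; what a row does not reach is not made up. A row lasts 1/10 s, in which the tool goes at most 50 mm and 8.59 degrees, less where a joint would pass 70% of its speed; a pose out of reach is approached as far as the arm can. A call with a gripper value outside its range is refused whole. The fingers move at their own pace and stop on an object; "grip_force" is the grip in N (left out, the last holds). Time passes only in rows, so rows that do not move let the fingers close. It gives the time, the measured TCP pose, the force and the opening at its end, in the units of the state.
- manip.get_state(): the state, without advancing time (a new reading comes with each control period).
- manip.get_image(name): name is "side" or "top"; returns the picture (384x512x3 uint8, red, green, blue); there is no depth.
- manip.calibration(name): a dict with "fx", "fy", "cx", "cy" (pixels), "R" (3x3) and "t" (3): a world point X has camera coordinates R X + t. Camera axes: x right, y down, z forward; pixel columns grow to the right and rows downward; lengths in m; the calibration is good to about 2 mm. A picture is of the moment at which its call begins. calibration takes no time and is no camera call.
- manip.sign_off(): hands the job in, once; it reports no verdict.
The state is a dict: "clock": time; "qpos": joint angles; "qd": joint speeds; "effort": joint torques, N m; "position": TCP position; "ee_rot": TCP orientation; "contact_force": force on the tool from outside, world axes, zero at the start; "moment": the same for the moment, N m; "width": finger opening in m.
Only numpy, scipy, OpenCV 4.12 (cv2) and the standard library are available. Lean on these libraries where they do the work, as an engineer would, in place of code of your own. Each camera call takes 0.05 s, during which the arm holds its last target.

## Task

Unscrew the black travel cap from the slanting filler neck of the pump, keep hold of it as it comes free so that it does not fall, and set it down gently, mouth down, flat on the floor of the shallow steel tray. Then swing the pump's hinged cover over the open neck and press it down until it snaps fully home. Leave the glue bottle and the can standing where they are.

Things in the scene. Friction and masses are not known exactly. Their poses are not given: they have to be found in the camera images.
- pump: Fixed bench pump: grey wedge-shaped tank, 140 mm wide, its top sloping 25 degrees down towards the robot, with the filler neck on the slope. Behind it (away from the robot) lies the motor, up to 125 mm over the bench. Origin: on the bench, 75 mm straight below the neck's foot; x: away from the robot, towards the motor.
- neck: Filler neck: steel pipe, 30 mm diameter (38 over its thread), 50 mm long, leaning 25 deg from vertical. Origin: its foot, on the slope; z: along its axis, up and out (leans roughly to the robot); x: up the slope; y: level. Cover's hinge posts: x 65 to 75, |y| 28 to 34, to z = 59 mm. Low spring catch: x -33 to -26, to z = 18 mm. Else free within 60 mm of the axis.
- cap: Travel cap: black ribbed round plastic, 48 mm outer diameter, 28 mm high, hollow below, 50 g. Origin: centre of its open underside; z: out of its closed top, along the neck's z while screwed on. Screwed home its underside is 27 mm and its top 55 mm along the neck's axis from the neck's origin. It stays put when let go between turns.
- cap_top (a point): Centre of the cap's closed top, same axes. Right-hand thread: it comes off counter-clockwise seen from above (about its +z), rising 9 mm a turn, with 3 mm of play; it turns easily (hold it across its diameter). The thread lets go after about 1.3 turns (8.3 rad) from the start; draw it off along the axis, clear of the neck once 24 mm above its screwed-home place.
- lid (a joint): Angle of the pump's hinged cover: 0 shut, growing as it opens, 2.65 at most; starts at 2.2 to 2.5. The hinge is stiff: the cover stays at any angle (0.07 N m moves it). Near 0.1 its tongue meets the spring catch; about 10 N on its outer end pushes it past, then it snaps to 0 and stays. Fully home means below 0.03.
- lid_hinge (a point): Middle of the cover's hinge line, which is level, along the neck's y, at x = 70, z = 54 mm in the neck's frame. Opening turns the cover about the neck's +y: its outer end rises from over the neck and swings away up the slope. These axes turn with the cover: -x from the hinge to its outer end, z out of its upper face.
- lid_end (a point): Point on the cover's upper face, 94 mm from the hinge line, mid-width; axes as lid_hinge. Cover: steel plate 52 mm wide (y), 4 mm thick, 3 to 106 mm from the hinge; a tongue 24 mm wide, 46 mm long stands from the lower face at the outer end. Open, its upper face looks away from the robot: pushed there, the cover swings towards the robot and down over the neck.
- tray: Shallow open tray of bare sheet steel, 180 (x) by 160 (y) mm, 18 mm high, walls and floor 4 mm thick, fixed to the bench left or right of the pump. Origin: centre of its underside. (On the other side stands a fixed wooden screw box, 75 mm high.)
- glue: Bystander: white glue bottle, 60 mm diameter, 170 mm tall, standing. Origin: centre of its underside.
- tin: Bystander: plain aluminium can, 76 mm diameter, 100 mm tall, standing. Origin: centre of its underside.
There are look-alikes about, which are no part of the job. Of the things shaped like the cap, the black one is meant.

How it is judged:
On the way, in this order (a step that is already met when the one before it is completed fails the run):
1. the cap has been drawn off the neck and is held in the gripper (z of cap in the frame of neck above 0.052 m and contact force between the fingers and cap above 1 N), for 0.1 s.
2. the cap stands mouth down on the floor of the tray, let go (x of cap in the frame of tray between -0.07 and 0.07 m and y of cap in the frame of tray between -0.06 and 0.06 m and z of cap in the frame of tray below 0.012 m and angle between cap's own z axis and vertical below 0.15 rad and linear speed of cap below 0.03 m/s and contact force between the fingers and cap below 0.1 N), for 0.2 s.
At the end, for the whole second after the job is handed in: The cap stands mouth down (within about 8 degrees) on the tray's floor, its centre within 70 by 60 mm of the tray's, let go and at rest, and the cover is shut and caught (below 0.03 rad) (all of step 2 and value of joint lid below 0.03 rad); the robot touches nothing.
It fails at once if the cap falls or is thrown: moving faster than 0.6 m/s while no finger touches it (linear speed of cap above 0.6 m/s and contact force between the fingers and cap below 0.05 N).
It fails at once if the glue bottle or the can is shifted by more than 30 mm (distance of any of glue, tin from where it was at the start of the episode above 0.03 m).
It also fails if it takes over 72 s, if anything falls off the work surface, if the arm or the gripper's body presses on something with over 40 N, if the wrist force passes 120 N, or if a joint passes its speed limit or range.

## Working session

There is one attempt and no reset: what is moved stays moved. The work goes in short steps, Python scripts to look and compute and a tool call to move; the robot and the scene stay as the last step left them, time stands still between calls to the robot, and variables do not carry over. Pictures are saved under pics/ and viewed, and the job is handed in when it is done.

Besides the shell and the picture viewer there is one more tool, called after "Emit:" in YAML: its name, and indented under it one key for each argument. arm_command: Moves the arm, as the interface text tells. Its arguments: {"type":"object","properties":{"targets":{"type":"array"},"grip_force":{"type":"number"}},"required":["targets"]}

```bash
ls; mkdir -p pics; python3 - <<'E'
from rig import manip
import cv2,numpy as np
print(manip.get_state())
for n in("side","top"):
    im=manip.get_image(n); c=manip.calibration(n); print(n,c)
    cv2.imwrite(f"pics/{n}0.png",im[:,:,::-1])
E
```

```text
pics
{'clock': 0.0, 'qpos': array([-1.28000253e+00,  2.76626061e-01,  1.50615191e+00,  6.45519808e-06,
        1.36068563e+00, -1.20979778e-01]), 'qd': array([-9.88886620e-04, -9.01258849e-05,  5.63003335e-04, -3.49313623e-04,
        3.21174828e-05, -1.25956156e-03]), 'effort': array([ 2.82283640e-03, -4.16777515e+01, -2.45805502e+01,  3.41581244e-04,
        1.07971154e-02,  1.82149114e-05]), 'position': array([ 0.23008205, -0.52673344,  0.40381421]), 'ee_rot': array([-0.14389777, -0.69211866, -0.14521634,  0.69222641]), 'contact_force': array([ 0.01577151, -0.61788445, -0.48748654]), 'moment': array([0.01410859, 0.00130988, 0.01230047]), 'width': 0.08533115064497991}
side {'fx': 493.8641050741104, 'fy': 493.8641050741104, 'cx': 257.2809438142199, 'cy': 193.95655572937247, 'R': array([[-0.785029  , -0.61941367,  0.00749539],
       [-0.38681135,  0.48071206, -0.78695165],
       [ 0.48384548, -0.62067917, -0.61696914]]), 't': array([0.41198762, 0.28722691, 1.12409771])}
top {'fx': 458.1799742804146, 'fy': 458.1799742804146, 'cx': 248.28254549401217, 'cy': 186.21692546700592, 'R': array([[ 0.01998863, -0.99966776, -0.01627362],
       [-0.99645622, -0.01858899, -0.08203329],
       [ 0.08170353,  0.01785569, -0.99649672]]), 't': array([0.00288939, 0.54682881, 1.16784743])}
```

View pics/side0.png

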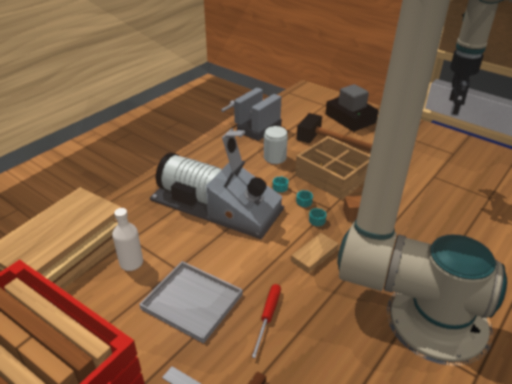

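View pics/top0.png

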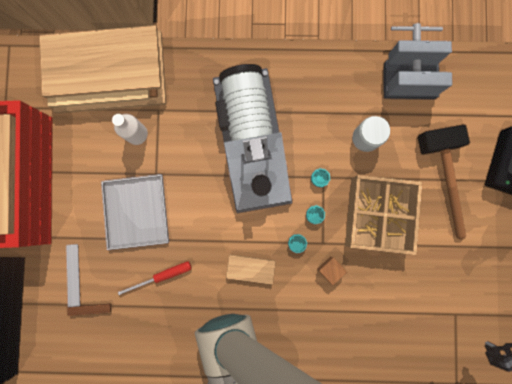

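Things that could be taken for the cap: the black disc on the neck at top (261,185) / side (257,187), three teal cups at top (320,178), (316,215), (297,244), and the dark motor end at top (240,70). The black disc on the slope fits the description. I'll check it in a close crop.

```bash
python3 - <<'E'
import cv2,numpy as np
t=cv2.imread("pics/top0.png");s=cv2.imread("pics/side0.png")
a=cv2.resize(t[125:220,205:305],None,fx=4,fy=4,interpolation=cv2.INTER_CUBIC)
b=cv2.resize(s[120:240,200:300],None,fx=4,fy=4,interpolation=cv2.INTER_CUBIC)
h=max(a.shape[0],b.shape[0]);o=np.zeros((h,800,3),np.uint8);o[:a.shape[0],:400]=a;o[:b.shape[0],400:]=b
cv2.imwrite("pics/crop0.png",o)
E
```

```text
(no output)
```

View pics/crop0.png

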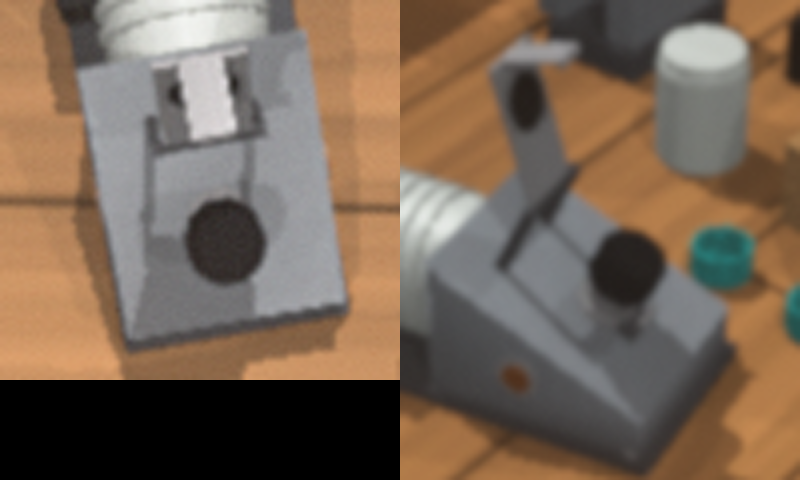

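The crop shows the black ribbed cap on the leaning neck, with the open cover behind it, so this is the right one. Next I'll measure the cap, pump yaw, tray and lid.

```bash
cat > h.py <<'E'
import cv2,numpy as np
from rig import manip
C={n:manip.calibration(n) for n in("side","top")}
def ray(n,p):
    c=C[n];d=c["R"].T@np.array([(p[0]-c["cx"])/c["fx"],(p[1]-c["cy"])/c["fy"],1]);return -c["R"].T@c["t"],d/np.linalg.norm(d)
def plane(n,p,z):
    o,d=ray(n,p);return o+d*(z-o[2])/d[2]
def tri(ps,pt):
    o1,d1=ray("side",ps);o2,d2=ray("top",pt)
    s=np.linalg.lstsq(np.c_[d1,-d2],o2-o1,rcond=None)[0];a=o1+d1*s[0];b=o2+d2*s[1];return (a+b)/2,np.linalg.norm(a-b)
def proj(n,X):
    c=C[n];q=c["R"]@np.asarray(X)+c["t"];return np.array([c["fx"]*q[0]/q[2]+c["cx"],c["fy"]*q[1]/q[2]+c["cy"]])
def blob(im,mask,near):
    n,l,s,c=cv2.connectedComponentsWithStats(mask.astype(np.uint8))
    b=[i for i in range(1,n) if s[i,4]>30]
    i=min(b,key=lambda i:np.hypot(*(c[i]-near)));return c[i],s[i]
E
python3 - <<'E'
from h import *
S=cv2.imread("pics/side0.png");T=cv2.imread("pics/top0.png")
r={}
for th in(60,70,80):
    a=blob(S,S.max(2)<th,(257,187));b=blob(T,T.max(2)<th,(261,185));print(th,a,b,tri(a[0],b[0]))
# yaw from front edge & hinge line (top crop px /4 + offset (205,125))
f=lambda u,v:(205+u/4-.4,125+v/4-.4)
for z in(.03,.05):
    a=plane("top",f(130,345),z);b=plane("top",f(345,305),z);print("front",z,a,b,np.linalg.norm(a-b),np.degrees(np.arctan2(*(a-b)[[1,0]])))
a=plane("top",f(80,70),.115);b=plane("top",f(305,35),.115);print("back",a,b,np.linalg.norm(a-b),np.degrees(np.arctan2(*(a-b)[[1,0]])))
for p in[(103,182),(162,175),(168,244),(107,250)]: print("tray",plane("top",p,.018))
E
```

```text
60 (array([256.13765182, 187.08097166]), array([248, 178,  18,  19, 247], dtype=int32)) (array([260.71280277, 184.83737024]), array([252, 175,  19,  20, 289], dtype=int32)) (array([ 0.54353796, -0.01781112,  0.11044357]), np.float64(0.000469394587146092))
70 (array([256.06418919, 188.44256757]), array([247, 178,  19,  27, 296], dtype=int32)) (array([260.77922078, 184.86363636]), array([252, 175,  19,  21, 308], dtype=int32)) (array([ 0.54390391, -0.01801375,  0.10552689]), np.float64(0.00048431654549535493))
80 (array([255.96783626, 189.35087719]), array([247, 178,  19,  28, 342], dtype=int32)) (array([260.71165644, 184.98773006]), array([251, 175,  20,  21, 326], dtype=int32)) (array([ 0.54393811, -0.01782631,  0.10251814]), np.float64(0.0006836750700217307))
front 0.03 [0.48198147 0.04080116 0.03      ] [ 0.51035731 -0.09686503  0.03      ] 0.14056019472434508 101.64672957874154
front 0.05 [0.48142888 0.03997649 0.05      ] [ 0.50932323 -0.09535373  0.05      ] 0.13817511271841773 101.64672957874153
back [0.64496874 0.07116378 0.115     ] [ 0.66866001 -0.06430455  0.115     ] 0.13752434899004815 99.9198103457427
tray [0.55102724 0.39487387 0.018     ]
tray [0.57231519 0.24027606 0.018     ]
tray [0.39312429 0.21832605 0.018     ]
tray [0.37441165 0.37629193 0.018     ]
```

```bash
python3 - <<'E'
import cv2
t=cv2.imread("pics/top0.png")
cv2.imwrite("pics/tray0.png",cv2.resize(t[165:260,90:180],None,fx=6,fy=6,interpolation=cv2.INTER_CUBIC))
E
```

```text
(no output)
```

View pics/tray0.png

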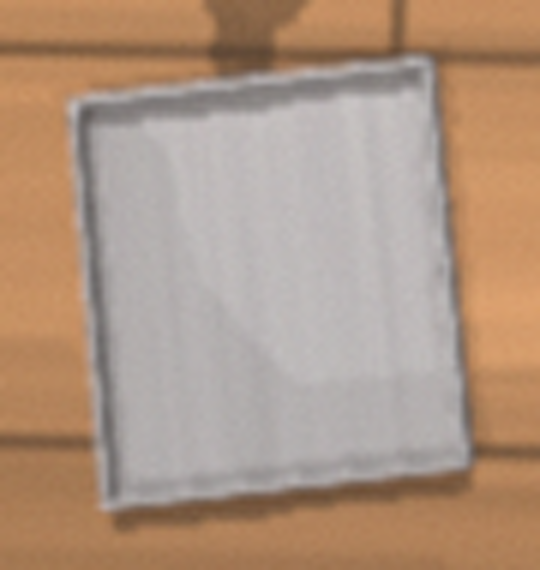

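```bash
cat >> h.py <<'E'
from scipy.spatial.transform import Rotation as Ro
def rot(q): return Ro.from_quat(np.r_[q[1:],q[0]])
yaw=np.radians(11);s,c=np.sin(np.radians(25)),np.cos(np.radians(25))
zn=np.array([-s*np.cos(yaw),-s*np.sin(yaw),c]);xn=np.array([c*np.cos(yaw),c*np.sin(yaw),s]);yn=np.cross(zn,xn)
foot=np.array([.5435,-.0179,.1122])-.041*zn
N=np.c_[xn,yn,zn]
tray=np.array([.4727,.3075,0])
def swing(R,xt):
    x=R.as_matrix()[:,0];v=np.cross(x,xt);a=np.arctan2(np.linalg.norm(v),x@xt)
    return Ro.from_rotvec(v/np.linalg.norm(v)*a)*R if a>1e-9 else R
def plan(p1,R1,n,st=None):
    st=st or manip.get_state();p0=np.array(st["position"]);R0=rot(st["ee_rot"])
    rv=(R0.inv()*R1).as_rotvec();print("clock",st["clock"],"q",np.round(st["qpos"],3),"turn tot deg",np.degrees(rv).round(1),"tool dp tot",R0.inv().apply(p1-p0).round(4))
    pp=p0;Rr=R0
    for i in range(n):
        d=Rr.inv().apply((p1-pp)/(n-i)).round(4);pp=pp+Rr.apply(d)
        t=np.degrees(rv/n).round(2);Rr=Rr*Ro.from_rotvec(np.radians(t));print(i,d.tolist(),t.tolist())
def rep():
    st=manip.get_state();R=rot(st["ee_rot"]);p=np.array(st["position"])
    print("t",round(st["clock"],2),"q",np.round(st["qpos"],3),"p",p.round(4),"neckframe",(N.T@(p-foot)).round(4),"toolx.n",(N.T@R.as_matrix()[:,0]).round(3),"F",np.round(st["contact_force"],1),"F_n",(N.T@st["contact_force"]).round(1),"w",round(st["width"],4))
E
python3 - <<'E'
from h import *
st=manip.get_state();R=rot(st["ee_rot"]);print(R.as_matrix().round(3))
print(foot,foot+.298*zn)
plan(foot+.298*zn,swing(R,-zn),16)
E
```

```text
[[-0.001  0.4   -0.916]
 [ 0.002 -0.916 -0.4  ]
 [-1.    -0.002 -0.   ]]
[ 0.560509   -0.01459379  0.07504138] [ 0.43688263 -0.03862432  0.3451211 ]
clock 0.1 q [-1.28   0.277  1.506 -0.     1.361 -0.121] turn tot deg [ 0.  24.4  5.5] tool dp tot [ 0.0595 -0.3644 -0.3849]
0 [0.0037, -0.0228, -0.0241] [0.0, 1.52, 0.35]
1 [0.0042, -0.0228, -0.0239] [0.0, 1.52, 0.35]
2 [0.0047, -0.0228, -0.0238] [0.0, 1.52, 0.35]
3 [0.0052, -0.0229, -0.0237] [0.0, 1.52, 0.35]
4 [0.0057, -0.0229, -0.0236] [0.0, 1.52, 0.35]
5 [0.0062, -0.0229, -0.0234] [0.0, 1.52, 0.35]
6 [0.0066, -0.023, -0.0232] [0.0, 1.52, 0.35]
7 [0.0071, -0.023, -0.023] [0.0, 1.52, 0.35]
8 [0.0076, -0.0231, -0.0229] [0.0, 1.52, 0.35]
9 [0.0081, -0.0231, -0.0226] [0.0, 1.52, 0.35]
10 [0.0085, -0.0231, -0.0224] [0.0, 1.52, 0.35]
11 [0.009, -0.0232, -0.0222] [0.0, 1.52, 0.35]
12 [0.0094, -0.0233, -0.022] [0.0, 1.52, 0.35]
13 [0.0098, -0.0233, -0.0217] [0.0, 1.52, 0.35]
14 [0.0103, -0.0234, -0.0214] [0.0, 1.52, 0.35]
15 [0.0107, -0.0234, -0.0212] [0.0, 1.52, 0.35]
```

Emit:
arm_command:
  targets:
    - {"dp": [0, -0.023, -0.024], "turn": [0, 0, 0], "grip": 1}
    - {"dp": [0, -0.023, -0.024], "turn": [0, 0, 0], "grip": 1}
    - {"dp": [0, -0.023, -0.024], "turn": [0, 0, 0], "grip": 1}
    - {"dp": [0, -0.023, -0.024], "turn": [0, 0, 0], "grip": 1}
    - {"dp": [0, -0.023, -0.024], "turn": [0, 0, 0], "grip": 1}
    - {"dp": [0, -0.023, -0.024], "turn": [0, 0, 0], "grip": 1}
    - {"dp": [0, -0.023, -0.024], "turn": [0, 0, 0], "grip": 1}
    - {"dp": [0, -0.023, -0.024], "turn": [0, 0, 0], "grip": 1}

```text
clock: 0.9
position: [0.3326, -0.2801, 0.4044]
ee_rot: [-0.144, -0.692, -0.145, 0.692]
contact_force: [-0.2, 0.0, 0.4]
width: 0.0853
```

```bash
python3 - <<'E'
from h import *
rep();R=rot(manip.get_state()["ee_rot"]);plan(foot+.298*zn,swing(R,-zn),8)
E
```

```text
t 0.9 q [-0.86   0.062  1.776  0.     1.303  0.299] p [ 0.3326 -0.2801  0.4044] neckframe [-0.1095 -0.2171  0.4144] toolx.n [-0.423  0.001 -0.906] F [-0.2  0.   0.4] F_n [-0.   0.1  0.5] w 0.0853
clock 0.9 q [-0.86   0.062  1.776  0.     1.303  0.299] turn tot deg [ 0.  24.4  5.5] tool dp tot [ 0.0594 -0.1796 -0.1921]
0 [0.0074, -0.0224, -0.024] [0.0, 3.05, 0.68]
1 [0.0084, -0.0225, -0.0236] [0.0, 3.05, 0.68]
2 [0.0094, -0.0227, -0.0231] [0.0, 3.05, 0.68]
3 [0.0104, -0.0228, -0.0226] [0.0, 3.05, 0.68]
4 [0.0113, -0.0229, -0.022] [0.0, 3.05, 0.68]
5 [0.0121, -0.023, -0.0214] [0.0, 3.05, 0.68]
6 [0.013, -0.0232, -0.0207] [0.0, 3.05, 0.68]
7 [0.0138, -0.0233, -0.0201] [0.0, 3.05, 0.68]
```

Emit:
arm_command:
  targets:
    - {"dp": [0.0074, -0.0224, -0.024], "turn": [0, 3.05, 0.68], "grip": 1}
    - {"dp": [0.0084, -0.0225, -0.0236], "turn": [0, 3.05, 0.68], "grip": 1}
    - {"dp": [0.0094, -0.0227, -0.0231], "turn": [0, 3.05, 0.68], "grip": 1}
    - {"dp": [0.0104, -0.0228, -0.0226], "turn": [0, 3.05, 0.68], "grip": 1}
    - {"dp": [0.0113, -0.0229, -0.022], "turn": [0, 3.05, 0.68], "grip": 1}
    - {"dp": [0.0121, -0.023, -0.0214], "turn": [0, 3.05, 0.68], "grip": 1}
    - {"dp": [0.013, -0.0232, -0.0207], "turn": [0, 3.05, 0.68], "grip": 1}
    - {"dp": [0.0138, -0.0233, -0.0201], "turn": [0, 3.05, 0.68], "grip": 1}

```text
clock: 1.7
position: [0.4367, -0.0388, 0.3449]
ee_rot: [0.143, 0.829, 0.139, -0.522]
contact_force: [0.5, -0.3, -0.9]
width: 0.0857
```

```bash
python3 - <<'E'
from h import *
rep();R=rot(manip.get_state()["ee_rot"]);plan(foot+.298*zn,swing(R,-zn),1)
E
```

```text
t 1.7 q [-0.344  0.015  2.037  0.33   0.734  0.609] p [ 0.4367 -0.0388  0.3449] neckframe [-3.000e-04 -1.000e-04  2.979e-01] toolx.n [ 0.002  0.    -1.   ] F [ 0.5 -0.3 -0.9] F_n [ 0.  -0.4 -1. ] w 0.0857
clock 1.7 q [-0.344  0.015  2.037  0.33   0.734  0.609] turn tot deg [ 0.  -0.1 -0. ] tool dp tot [-0.0001 -0.     -0.0003]
0 [-0.0001, -0.0, -0.0003] [0.0, -0.1, -0.01]
```

Emit:
arm_command:
  targets:
    - {"dp": [0, 0, 0], "turn": [8.5, 0, 0], "grip": 1}
    - {"dp": [0, 0, 0], "turn": [8.5, 0, 0], "grip": 1}
    - {"dp": [0, 0, 0], "turn": [8.5, 0, 0], "grip": 1}
    - {"dp": [0, 0, 0], "turn": [8.5, 0, 0], "grip": 1}
    - {"dp": [0, 0, 0], "turn": [8.5, 0, 0], "grip": 1}
    - {"dp": [0, 0, 0], "turn": [8.5, 0, 0], "grip": 1}
    - {"dp": [0, 0, 0], "turn": [8.5, 0, 0], "grip": 1}
    - {"dp": [0, 0, 0], "turn": [8.5, 0, 0], "grip": 1}

```text
clock: 2.5
position: [0.4364, -0.0399, 0.345]
ee_rot: [-0.347, 0.766, -0.179, -0.511]
contact_force: [0.7, 0.8, -0.7]
width: 0.0855
```

Emit:
arm_command:
  targets:
    - {"dp": [0.01, 0, 0], "turn": [8, 0, 0], "grip": 1}
    - {"dp": [0.01, 0, 0], "turn": [8, 0, 0], "grip": 1}
    - {"dp": [0.01, 0, 0], "turn": [8, 0, 0], "grip": 1}
    - {"dp": [0.01, 0, 0], "turn": [8, 0, 0], "grip": 1}
    - {"dp": [0, 0, 0], "turn": [0, 0, 0], "grip": 1}

```text
clock: 3.0
position: [0.4529, -0.0366, 0.3077]
ee_rot: [-0.542, 0.642, -0.312, -0.444]
contact_force: [0.2, 0.2, 0.4]
width: 0.0858
```

```bash
python3 - <<'E'
from h import *
rep();R=rot(manip.get_state()["ee_rot"]);plan(foot+.198*zn,swing(R,-zn),1)
for n in("side","top"):
    im=manip.get_image(n)[:,:,::-1];u,v=map(int,proj(n,foot+.08*zn));cv2.imwrite(f"pics/{n}1.png",cv2.resize(im[max(0,v-90):v+70,u-90:u+90],None,fx=4,fy=3.7,interpolation=cv2.INTER_CUBIC))
E
```

```text
t 3.0 q [-0.323  0.086  2.071  0.359  0.635  2.328] p [ 0.4529 -0.0366  0.3077] neckframe [-0.0012 -0.0011  0.2573] toolx.n [-0.003  0.002 -1.   ] F [0.2 0.2 0.4] F_n [0.4 0.2 0.3] w 0.0858
clock 3.0 q [-0.323  0.086  2.071  0.359  0.635  2.328] turn tot deg [ 0.   0.1 -0.2] tool dp tot [ 0.0593 -0.0014  0.0009]
0 [0.0593, -0.0014, 0.0009] [0.0, 0.11, -0.17]
```

View pics/side1.png

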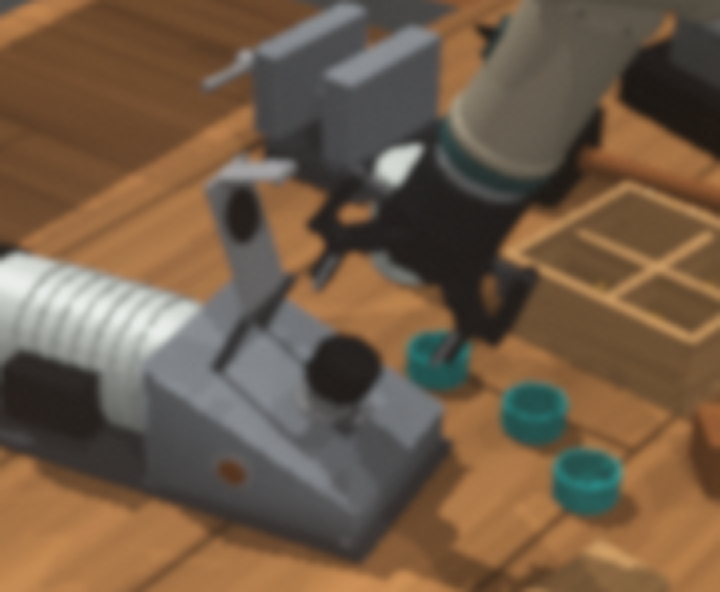

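The side picture shows the open jaws straddling the neck's axis above the cap (fingers at crop (325,270) and (455,345), cap at (340,365)), clear of the cover. I'll descend.

Emit:
arm_command:
  targets:
    - {"dp": [0.01, -0.0014, 0.0009], "turn": [0, 0.1, -0.2], "grip": 1}
    - {"dp": [0.01, 0, 0], "turn": [0, 0, 0], "grip": 1}
    - {"dp": [0.01, 0, 0], "turn": [0, 0, 0], "grip": 1}
    - {"dp": [0.01, 0, 0], "turn": [0, 0, 0], "grip": 1}
    - {"dp": [0.01, 0, 0], "turn": [0, 0, 0], "grip": 1}
    - {"dp": [0.009, 0, 0], "turn": [0, 0, 0], "grip": 1}
    - {"dp": [0, 0, 0], "turn": [0, 0, 0], "grip": 1}

```text
clock: 3.8
position: [0.479, -0.0308, 0.2548]
ee_rot: [-0.543, 0.643, -0.311, -0.442]
contact_force: [0.1, 0.8, -0.6]
width: 0.0852
```

```bash
python3 - <<'E'
from h import *
rep();R=rot(manip.get_state()["ee_rot"]);plan(foot+.198*zn,swing(R,-zn),1);print(N.T@R.as_matrix()[:,1])
E
```

```text
t 3.8 q [-0.288  0.197  2.106  0.434  0.484  2.267] p [ 0.479  -0.0308  0.2548] neckframe [ 0.0007 -0.0003  0.198 ] toolx.n [ 0.001 -0.    -1.   ] F [ 0.1  0.8 -0.6] F_n [-0.   0.7 -0.7] w 0.0852
clock 3.8 q [-0.288  0.197  2.106  0.434  0.484  2.267] turn tot deg [ 0.  -0.   0.1] tool dp tot [0.     0.0007 0.0003]
0 [0.0, 0.0007, 0.0003] [0.0, -0.02, 0.07]
[-0.99898649 -0.04499469 -0.00121045]
```

Emit:
arm_command:
  targets:
    - {"dp": [0, 0.0007, 0], "turn": [0, 0, 0], "grip": 0.3}
    - {"dp": [0, 0, 0], "turn": [0, 0, 0], "grip": 0.1}
    - {"dp": [0, 0, 0], "turn": [0, 0, 0], "grip": -0.2}
    - {"dp": [0, 0, 0], "turn": [0, 0, 0], "grip": -0.2}
    - {"dp": [0, 0, 0], "turn": [0, 0, 0], "grip": -0.2}
  grip_force: 30

```text
clock: 4.3
position: [0.4775, -0.0311, 0.256]
ee_rot: [-0.543, 0.643, -0.311, -0.442]
contact_force: [-5.1, -1.8, 3.0]
width: 0.0454
```

```bash
python3 - <<'E'
from h import *
rep()
E
```

```text
t 4.3 q [-0.29   0.193  2.108  0.433  0.485  2.265] p [ 0.4775 -0.0311  0.256 ] neckframe [-0.0003 -0.0003  0.1998] toolx.n [ 0.002 -0.001 -1.   ] F [-5.1 -1.8  3. ] F_n [-3.6 -0.8  5. ] w 0.0454
```

Emit:
arm_command:
  targets:
    - {"dp": [0, 0, 0], "turn": [0, 0, 0], "grip": -0.2}
    - {"dp": [0, 0, 0], "turn": [0, 0, 0], "grip": -0.2}

```text
clock: 4.5
position: [0.4774, -0.0311, 0.256]
ee_rot: [-0.543, 0.643, -0.311, -0.442]
contact_force: [-6.0, -1.1, 3.1]
width: 0.0455
```

```bash
python3 - <<'E'
from h import *
rep()
for n in("side","top"):
    im=manip.get_image(n)[:,:,::-1];u,v=map(int,proj(n,foot+.05*zn));cv2.imwrite(f"pics/{n}2.png",cv2.resize(im[max(0,v-50):v+40,u-50:u+50],None,fx=6,fy=6,interpolation=cv2.INTER_CUBIC))
E
```

```text
t 4.5 q [-0.29   0.193  2.108  0.433  0.485  2.265] p [ 0.4774 -0.0311  0.256 ] neckframe [-0.0003 -0.0003  0.1998] toolx.n [ 0.002 -0.001 -1.   ] F [-6.  -1.1  3.1] F_n [-4.2  0.   5.3] w 0.0455
```

View pics/side2.png

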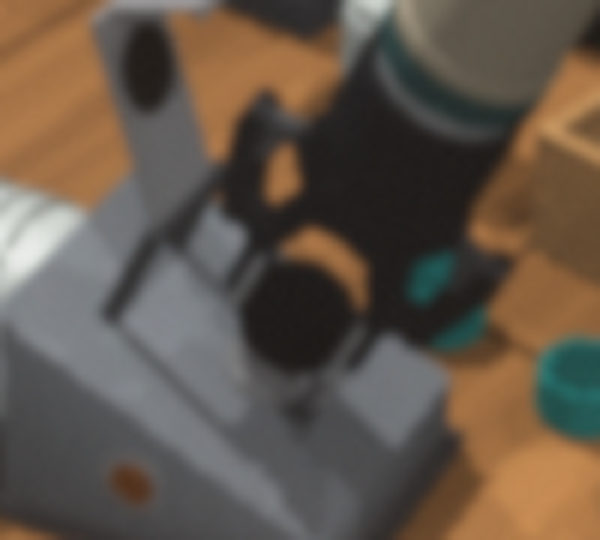

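The pads hold the cap at both sides (crop (245,265) and (360,340)), with a steady width. I'll unscrew.

Emit:
arm_command:
  targets:
    - {"dp": [-0.0002, 0, 0], "turn": [-8.5, 0, 0], "grip": -0.2}
    - {"dp": [-0.0002, 0, 0], "turn": [-8.5, 0, 0], "grip": -0.2}
    - {"dp": [-0.0002, 0, 0], "turn": [-8.5, 0, 0], "grip": -0.2}
    - {"dp": [-0.0002, 0, 0], "turn": [-8.5, 0, 0], "grip": -0.2}
    - {"dp": [-0.0002, 0, 0], "turn": [-8.5, 0, 0], "grip": -0.2}
    - {"dp": [-0.0002, 0, 0], "turn": [-8.5, 0, 0], "grip": -0.2}
    - {"dp": [-0.0002, 0, 0], "turn": [-8.5, 0, 0], "grip": -0.2}
    - {"dp": [-0.0002, 0, 0], "turn": [-8.5, 0, 0], "grip": -0.2}

```text
clock: 5.4
position: [0.4774, -0.031, 0.2574]
ee_rot: [-0.088, 0.837, -0.009, -0.539]
contact_force: [-0.1, 0.0, -1.2]
width: 0.0456
```

```bash
python3 - <<'E'
from h import *
rep();print(manip.get_state()["moment"])
E
```

```text
t 5.4 q [-0.29   0.191  2.106  0.432  0.489  1.074] p [ 0.4774 -0.031   0.2574] neckframe [ 3.000e-04 -2.000e-04  2.011e-01] toolx.n [ 0.003 -0.001 -1.   ] F [-0.1  0.  -1.2] F_n [-0.6  0.  -1.1] w 0.0456
[0.09235336 0.29019247 0.04617292]
```

Smooth, with low forces. I'll continue.

Emit:
arm_command:
  targets:
    - {"dp": [-0.0002, 0, 0], "turn": [-8.5, 0, 0], "grip": -0.2}
    - {"dp": [-0.0002, 0, 0], "turn": [-8.5, 0, 0], "grip": -0.2}
    - {"dp": [-0.0002, 0, 0], "turn": [-8.5, 0, 0], "grip": -0.2}
    - {"dp": [-0.0002, 0, 0], "turn": [-8.5, 0, 0], "grip": -0.2}
    - {"dp": [-0.0002, 0, 0], "turn": [-8.5, 0, 0], "grip": -0.2}
    - {"dp": [-0.0002, 0, 0], "turn": [-8.5, 0, 0], "grip": -0.2}
    - {"dp": [-0.0002, 0, 0], "turn": [-8.5, 0, 0], "grip": -0.2}
    - {"dp": [-0.0002, 0, 0], "turn": [-8.5, 0, 0], "grip": -0.2}

```text
clock: 6.2
position: [0.4764, -0.0307, 0.2586]
ee_rot: [0.394, 0.744, 0.295, -0.452]
contact_force: [-0.2, 3.2, -0.6]
width: 0.0455
```

Emit:
arm_command:
  targets:
    - {"dp": [-0.0002, 0, 0], "turn": [-8.5, 0, 0], "grip": -0.2}
    - {"dp": [-0.0002, 0, 0], "turn": [-8.5, 0, 0], "grip": -0.2}
    - {"dp": [-0.0002, 0, 0], "turn": [-8.5, 0, 0], "grip": -0.2}
    - {"dp": [-0.0002, 0, 0], "turn": [-8.5, 0, 0], "grip": -0.2}
    - {"dp": [-0.0002, 0, 0], "turn": [-8.5, 0, 0], "grip": -0.2}
    - {"dp": [-0.0002, 0, 0], "turn": [-8.5, 0, 0], "grip": -0.2}
    - {"dp": [-0.0002, 0, 0], "turn": [-8.5, 0, 0], "grip": -0.2}
    - {"dp": [-0.0002, 0, 0], "turn": [-8.5, 0, 0], "grip": -0.2}

```text
clock: 7.0
position: [0.4752, -0.0306, 0.2597]
ee_rot: [0.742, 0.396, 0.498, -0.21]
contact_force: [-1.8, 2.8, -0.9]
width: 0.0458
```

Emit:
arm_command:
  targets:
    - {"dp": [-0.0002, 0, 0], "turn": [-8.5, 0, 0], "grip": -0.2}
    - {"dp": [-0.0002, 0, 0], "turn": [-8.5, 0, 0], "grip": -0.2}
    - {"dp": [-0.0002, 0, 0], "turn": [-8.5, 0, 0], "grip": -0.2}
    - {"dp": [-0.0002, 0, 0], "turn": [-8.5, 0, 0], "grip": -0.2}
    - {"dp": [-0.0002, 0, 0], "turn": [-8.5, 0, 0], "grip": -0.2}
    - {"dp": [-0.0002, 0, 0], "turn": [-8.5, 0, 0], "grip": -0.2}
    - {"dp": [-0.0002, 0, 0], "turn": [-8.5, 0, 0], "grip": -0.2}
    - {"dp": [0, 0, 0], "turn": [0, 0, 0], "grip": -0.2}

```text
clock: 7.8
position: [0.4745, -0.0312, 0.2607]
ee_rot: [0.841, -0.023, 0.537, 0.063]
contact_force: [-4.2, -2.2, -2.3]
width: 0.0453
```

```bash
python3 - <<'E'
from h import *
rep();print(manip.get_state()["moment"])
for n in("side","top"):
    im=manip.get_image(n)[:,:,::-1];u,v=map(int,proj(n,foot+.05*zn));cv2.imwrite(f"pics/{n}3.png",cv2.resize(im[max(0,v-50):v+40,u-50:u+50],None,fx=6,fy=6,interpolation=cv2.INTER_CUBIC))
E
```

```text
t 7.8 q [-0.293  0.182  2.106  0.424  0.5   -2.325] p [ 0.4745 -0.0312  0.2607] neckframe [-9.000e-04  1.000e-04  2.053e-01] toolx.n [ 0.  0. -1.] F [-4.2 -2.2 -2.3] F_n [-5.1 -1.3 -0.2] w 0.0453
[-0.34203982  0.98189408 -0.04503575]
```

View pics/side3.png

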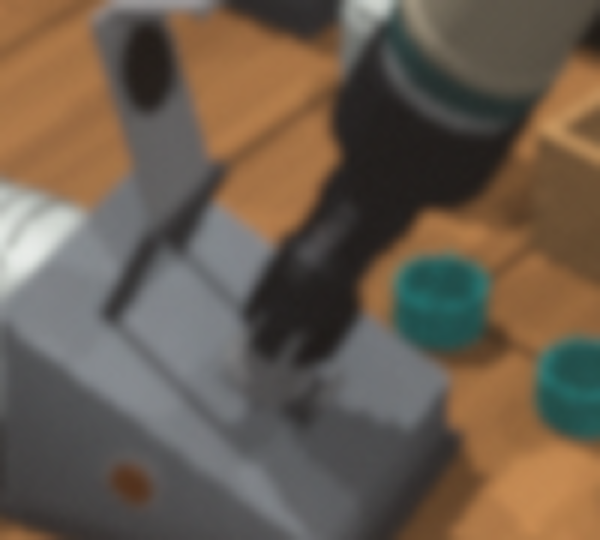

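After 263° the grip is still good and the cap is still on the thread. I'll let go, turn back and regrip.

Emit:
arm_command:
  targets:
    - {"dp": [0, 0, 0], "turn": [0, 0, 0], "grip": 0.8}
    - {"dp": [0, 0, 0], "turn": [0, 0, 0], "grip": 0.8}
    - {"dp": [0, 0, 0], "turn": [0, 0, 0], "grip": 0.8}
    - {"dp": [0, 0, 0], "turn": [4, 0, 0], "grip": 0.8}
    - {"dp": [0, 0, 0], "turn": [8.5, 0, 0], "grip": 0.8}
    - {"dp": [0, 0, 0], "turn": [8.5, 0, 0], "grip": 0.8}
    - {"dp": [0, 0, 0], "turn": [8.5, 0, 0], "grip": 0.8}
    - {"dp": [0, 0, 0], "turn": [8.5, 0, 0], "grip": 0.8}

```text
clock: 8.7
position: [0.4764, -0.0317, 0.2622]
ee_rot: [0.803, 0.255, 0.525, -0.118]
contact_force: [-0.4, 0.2, -0.2]
width: 0.0769
```

Emit:
arm_command:
  targets:
    - {"dp": [0, 0, 0], "turn": [8.5, 0, 0], "grip": 0.8}
    - {"dp": [0, 0, 0], "turn": [8.5, 0, 0], "grip": 0.8}
    - {"dp": [0, 0, 0], "turn": [8.5, 0, 0], "grip": 0.8}
    - {"dp": [0, 0, 0], "turn": [8.5, 0, 0], "grip": 0.8}
    - {"dp": [0, 0, 0], "turn": [8.5, 0, 0], "grip": 0.8}
    - {"dp": [0, 0, 0], "turn": [8.5, 0, 0], "grip": 0.8}
    - {"dp": [0, 0, 0], "turn": [8.5, 0, 0], "grip": 0.8}
    - {"dp": [0, 0, 0], "turn": [8.5, 0, 0], "grip": 0.8}

```text
clock: 9.5
position: [0.4764, -0.0317, 0.2622]
ee_rot: [0.523, 0.661, 0.37, -0.391]
contact_force: [0.4, -0.1, 0.7]
width: 0.077
```

Emit:
arm_command:
  targets:
    - {"dp": [0, 0, 0], "turn": [8.5, 0, 0], "grip": 0.8}
    - {"dp": [0, 0, 0], "turn": [8.5, 0, 0], "grip": 0.8}
    - {"dp": [0, 0, 0], "turn": [8.5, 0, 0], "grip": 0.8}
    - {"dp": [0, 0, 0], "turn": [8.5, 0, 0], "grip": 0.8}
    - {"dp": [0, 0, 0], "turn": [8.5, 0, 0], "grip": 0.8}
    - {"dp": [0, 0, 0], "turn": [8.5, 0, 0], "grip": 0.8}
    - {"dp": [0, 0, 0], "turn": [8.5, 0, 0], "grip": 0.8}
    - {"dp": [0, 0, 0], "turn": [8.5, 0, 0], "grip": 0.8}

```text
clock: 10.3
position: [0.4764, -0.0317, 0.2621]
ee_rot: [0.064, 0.84, 0.088, -0.531]
contact_force: [-0.3, 0.2, -0.5]
width: 0.0771
```

Emit:
arm_command:
  targets:
    - {"dp": [0, 0, 0], "turn": [8.5, 0, 0], "grip": 0.8}
    - {"dp": [0, 0, 0], "turn": [8.5, 0, 0], "grip": 0.8}
    - {"dp": [0, 0, 0], "turn": [8.5, 0, 0], "grip": 0.8}
    - {"dp": [0, 0, 0], "turn": [8.5, 0, 0], "grip": 0.8}
    - {"dp": [0, 0, 0], "turn": [8.5, 0, 0], "grip": 0.8}
    - {"dp": [0, 0, 0], "turn": [8.5, 0, 0], "grip": 0.8}
    - {"dp": [0, 0, 0], "turn": [8.5, 0, 0], "grip": 0.8}
    - {"dp": [0, 0, 0], "turn": [0, 0, 0], "grip": 0.8}

```text
clock: 11.1
position: [0.4763, -0.0317, 0.2621]
ee_rot: [-0.358, 0.763, -0.186, -0.506]
contact_force: [0.3, 0.2, 0.5]
width: 0.0766
```

```bash
python3 - <<'E'
from h import *
rep();R=rot(manip.get_state()["ee_rot"]);plan(foot+.205*zn,swing(R,-zn),1)
im=manip.get_image("side")[:,:,::-1];u,v=map(int,proj("side",foot+.05*zn));cv2.imwrite("pics/side4.png",cv2.resize(im[max(0,v-50):v+40,u-50:u+50],None,fx=6,fy=6,interpolation=cv2.INTER_CUBIC))
E
```

```text
t 11.1 q [-0.293  0.182  2.102  0.425  0.498  1.75 ] p [ 0.4763 -0.0317  0.2621] neckframe [ 0.0012 -0.0008  0.2058] toolx.n [ 0.005 -0.002 -1.   ] F [0.3 0.2 0.5] F_n [0.5 0.2 0.3] w 0.0766
clock 11.1 q [-0.293  0.182  2.102  0.425  0.498  1.75 ] turn tot deg [-0.  -0.3  0.2] tool dp tot [0.0008 0.0006 0.0013]
0 [0.0008, 0.0006, 0.0013] [-0.0, -0.27, 0.18]
```

View pics/side4.png

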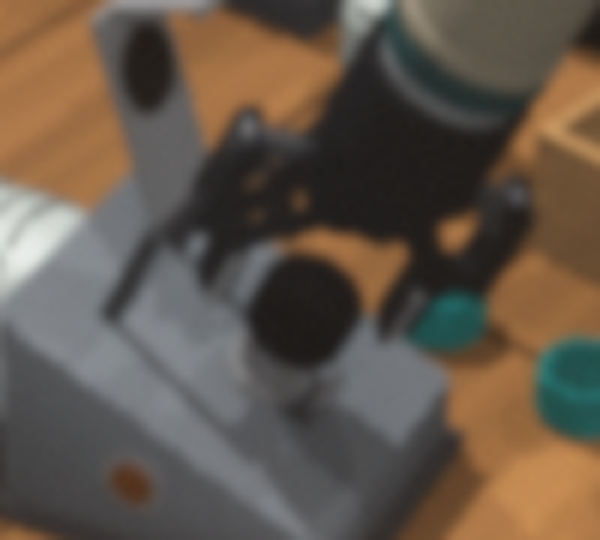

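The cap has risen a little and stayed put between the open fingers. I'll recentre and regrip.

Emit:
arm_command:
  targets:
    - {"dp": [0.0008, 0.0006, 0.0013], "turn": [0, -0.3, 0.2], "grip": 0.8}
    - {"dp": [0, 0, 0], "turn": [8.5, 0, 0], "grip": 0.8}
    - {"dp": [0, 0, 0], "turn": [8.5, 0, 0], "grip": 0.8}
    - {"dp": [0, 0, 0], "turn": [8.5, 0, 0], "grip": 0.6}
    - {"dp": [0, 0, 0], "turn": [0, 0, 0], "grip": 0.3}
    - {"dp": [0, 0, 0], "turn": [0, 0, 0], "grip": -0.2}
    - {"dp": [0, 0, 0], "turn": [0, 0, 0], "grip": -0.2}
    - {"dp": [0, 0, 0], "turn": [0, 0, 0], "grip": -0.2}
  grip_force: 30

```text
clock: 11.95
position: [0.4748, -0.031, 0.2605]
ee_rot: [-0.516, 0.663, -0.293, -0.455]
contact_force: [-1.9, 0.1, 3.0]
width: 0.0458
```

```bash
python3 - <<'E'
from h import *
rep()
E
```

```text
t 11.95 q [-0.292  0.183  2.104  0.421  0.503  2.198] p [ 0.4748 -0.031   0.2605] neckframe [-0.0007  0.0003  0.2049] toolx.n [-0.002  0.001 -1.   ] F [-1.9  0.1  3. ] F_n [-0.4  0.4  3.4] w 0.0458
```

Emit:
arm_command:
  targets:
    - {"dp": [-0.0002, 0, 0], "turn": [-8.5, 0, 0], "grip": -0.2}
    - {"dp": [-0.0002, 0, 0], "turn": [-8.5, 0, 0], "grip": -0.2}
    - {"dp": [-0.0002, 0, 0], "turn": [-8.5, 0, 0], "grip": -0.2}
    - {"dp": [-0.0002, 0, 0], "turn": [-8.5, 0, 0], "grip": -0.2}
    - {"dp": [-0.0002, 0, 0], "turn": [-8.5, 0, 0], "grip": -0.2}
    - {"dp": [-0.0002, 0, 0], "turn": [-8.5, 0, 0], "grip": -0.2}
    - {"dp": [-0.0002, 0, 0], "turn": [-8.5, 0, 0], "grip": -0.2}
    - {"dp": [-0.0003, 0, 0], "turn": [-8.5, 0, 0], "grip": -0.2}

```text
clock: 12.75
position: [0.4741, -0.0312, 0.262]
ee_rot: [-0.055, 0.839, 0.013, -0.542]
contact_force: [-0.7, -1.0, 2.3]
width: 0.0453
```

Emit:
arm_command:
  targets:
    - {"dp": [-0.0002, 0, 0], "turn": [-8.5, 0, 0], "grip": -0.2}
    - {"dp": [-0.0002, 0, 0], "turn": [-8.5, 0, 0], "grip": -0.2}
    - {"dp": [-0.0002, 0, 0], "turn": [-8.5, 0, 0], "grip": -0.2}
    - {"dp": [-0.0002, 0, 0], "turn": [-8.5, 0, 0], "grip": -0.2}
    - {"dp": [-0.0002, 0, 0], "turn": [-8.5, 0, 0], "grip": -0.2}
    - {"dp": [-0.0002, 0, 0], "turn": [-8.5, 0, 0], "grip": -0.2}
    - {"dp": [-0.0002, 0, 0], "turn": [-8.5, 0, 0], "grip": -0.2}
    - {"dp": [-0.0003, 0, 0], "turn": [-8.5, 0, 0], "grip": -0.2}

```text
clock: 13.55
position: [0.4736, -0.0315, 0.2637]
ee_rot: [0.424, 0.726, 0.313, -0.442]
contact_force: [-1.6, -0.7, 2.0]
width: 0.0457
```

Emit:
arm_command:
  targets:
    - {"dp": [-0.0002, 0, 0], "turn": [-8.5, 0, 0], "grip": -0.2}
    - {"dp": [-0.0002, 0, 0], "turn": [-8.5, 0, 0], "grip": -0.2}
    - {"dp": [-0.0002, 0, 0], "turn": [-8.5, 0, 0], "grip": -0.2}
    - {"dp": [-0.0002, 0, 0], "turn": [-8.5, 0, 0], "grip": -0.2}
    - {"dp": [-0.0002, 0, 0], "turn": [-8.5, 0, 0], "grip": -0.2}
    - {"dp": [-0.0002, 0, 0], "turn": [-8.5, 0, 0], "grip": -0.2}
    - {"dp": [-0.0002, 0, 0], "turn": [-8.5, 0, 0], "grip": -0.2}
    - {"dp": [-0.0003, 0, 0], "turn": [-8.5, 0, 0], "grip": -0.2}

```text
clock: 14.35
position: [0.4732, -0.0317, 0.2654]
ee_rot: [0.758, 0.365, 0.506, -0.191]
contact_force: [-0.0, -0.7, 1.3]
width: 0.0457
```

Emit:
arm_command:
  targets:
    - {"dp": [-0.0002, 0, 0], "turn": [-8.5, 0, 0], "grip": -0.2}
    - {"dp": [-0.0002, 0, 0], "turn": [-8.5, 0, 0], "grip": -0.2}
    - {"dp": [-0.0002, 0, 0], "turn": [-8.5, 0, 0], "grip": -0.2}
    - {"dp": [-0.0002, 0, 0], "turn": [-8.5, 0, 0], "grip": -0.2}
    - {"dp": [0, 0, 0], "turn": [0, 0, 0], "grip": -0.2}

```text
clock: 14.85
position: [0.4727, -0.0316, 0.266]
ee_rot: [0.831, 0.13, 0.54, -0.036]
contact_force: [-2.3, -0.4, 3.6]
width: 0.0456
```

```bash
python3 - <<'E'
from h import *
rep();R=rot(manip.get_state()["ee_rot"]);plan(foot+.245*zn,swing(R,-zn),1)
E
```

```text
t 14.85 q [-0.295  0.172  2.101  0.412  0.516 -1.947] p [ 0.4727 -0.0316  0.266 ] neckframe [-3.000e-04  1.000e-04  2.109e-01] toolx.n [-0.001  0.    -1.   ] F [-2.3 -0.4  3.6] F_n [-0.6  0.1  4.2] w 0.0456
clock 14.85 q [-0.295  0.172  2.101  0.412  0.516 -1.947] turn tot deg [-0.  -0.1  0. ] tool dp tot [-0.0341  0.0001  0.0003]
0 [-0.0341, 0.0001, 0.0003] [-0.0, -0.07, 0.01]
```

Emit:
arm_command:
  targets:
    - {"dp": [-0.001, 0, 0], "turn": [0, 0, 0], "grip": -0.2}
    - {"dp": [-0.001, 0, 0], "turn": [0, 0, 0], "grip": -0.2}
    - {"dp": [-0.001, 0, 0], "turn": [0, 0, 0], "grip": -0.2}
    - {"dp": [-0.001, 0, 0], "turn": [0, 0, 0], "grip": -0.2}

```text
clock: 15.25
position: [0.4707, -0.0318, 0.2692]
ee_rot: [0.83, 0.131, 0.541, -0.036]
contact_force: [0.2, 0.0, -0.6]
width: 0.0458
```

```bash
python3 - <<'E'
from h import *
rep()
E
```

```text
t 15.25 q [-0.297  0.164  2.099  0.406  0.526 -1.941] p [ 0.4707 -0.0318  0.2692] neckframe [-0.0008  0.0003  0.2146] toolx.n [-0.003  0.001 -1.   ] F [ 0.2  0.  -0.6] F_n [-0.1 -0.  -0.6] w 0.0458
```

No pull is felt, so the thread has let go. I'll draw the cap off along the axis.

Emit:
arm_command:
  targets:
    - {"dp": [-0.004, 0, 0], "turn": [0, 0, 0], "grip": -0.2}
    - {"dp": [-0.005, 0, 0], "turn": [0, 0, 0], "grip": -0.2}
    - {"dp": [-0.008, 0, 0], "turn": [0, 0, 0], "grip": -0.2}
    - {"dp": [-0.008, 0, 0], "turn": [0, 0, 0], "grip": -0.2}
    - {"dp": [-0.01, 0, 0], "turn": [0, 0, 0], "grip": -0.2}
    - {"dp": [-0.01, 0, 0], "turn": [0, 0, 0], "grip": -0.2}
    - {"dp": [-0.01, 0, 0], "turn": [0, 0, 0], "grip": -0.2}
    - {"dp": [0, 0, 0], "turn": [0, 0, 0], "grip": -0.2}

```text
clock: 16.05
position: [0.448, -0.0364, 0.3209]
ee_rot: [0.831, 0.13, 0.539, -0.036]
contact_force: [0.1, -0.1, -0.7]
width: 0.046
```

```bash
python3 - <<'E'
from h import *
rep()
for n in("side","top"):
    im=manip.get_image(n)[:,:,::-1];u,v=map(int,proj(n,foot+.08*zn));cv2.imwrite(f"pics/{n}5.png",cv2.resize(im[max(0,v-60):v+60,u-60:u+60],None,fx=5,fy=4.5,interpolation=cv2.INTER_CUBIC))
E
```

```text
t 16.05 q [-0.327  0.06   2.06   0.346  0.666 -1.89 ] p [ 0.448  -0.0364  0.3209] neckframe [0.     0.     0.2713] toolx.n [ 0.001 -0.001 -1.   ] F [ 0.1 -0.1 -0.7] F_n [-0.2 -0.2 -0.7] w 0.046
```

View pics/side5.png

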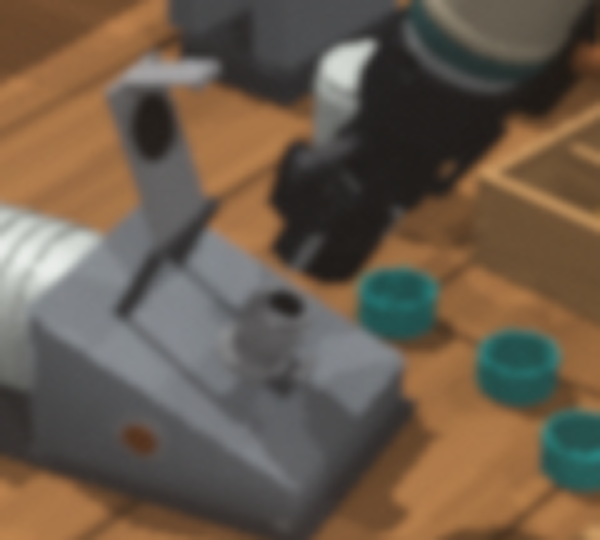

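The cap is in the jaws above the bare neck (crop (330,255)). I'll carry it to above the tray, turning it upright on the way.

```bash
python3 - <<'E'
from h import *
R=rot(manip.get_state()["ee_rot"]);plan(np.array([.4727,.3075,.31]),swing(R,np.array([0,0,-1.])),16)
E
```

```text
clock 16.15 q [-0.327  0.062  2.061  0.346  0.665 -1.891] turn tot deg [ -0.   22.6 -10.5] tool dp tot [ 0.0468  0.3344 -0.0698]
0 [0.0029, 0.0209, -0.0044] [-0.0, 1.41, -0.66]
1 [0.0028, 0.0209, -0.0043] [-0.0, 1.41, -0.66]
2 [0.0027, 0.021, -0.0042] [-0.0, 1.41, -0.66]
3 [0.0025, 0.021, -0.0042] [-0.0, 1.41, -0.66]
4 [0.0024, 0.021, -0.0041] [-0.0, 1.41, -0.66]
5 [0.0022, 0.0211, -0.004] [-0.0, 1.41, -0.66]
6 [0.0021, 0.0211, -0.004] [-0.0, 1.41, -0.66]
7 [0.0019, 0.0211, -0.0039] [-0.0, 1.41, -0.66]
8 [0.0018, 0.0211, -0.0039] [-0.0, 1.41, -0.66]
9 [0.0016, 0.0211, -0.0039] [-0.0, 1.41, -0.66]
10 [0.0015, 0.0212, -0.0038] [-0.0, 1.41, -0.66]
11 [0.0014, 0.0212, -0.0038] [-0.0, 1.41, -0.66]
12 [0.0012, 0.0212, -0.0038] [-0.0, 1.41, -0.66]
13 [0.001, 0.0212, -0.0037] [-0.0, 1.41, -0.66]
14 [0.0009, 0.0212, -0.0037] [-0.0, 1.41, -0.66]
15 [0.0008, 0.0211, -0.0037] [-0.0, 1.41, -0.66]
```

Emit:
arm_command:
  targets:
    - {"dp": [0.0025, 0.01, -0.002], "turn": [0, 1.41, -0.66], "grip": -0.2}
    - {"dp": [0.0027, 0.021, -0.0043], "turn": [0, 1.41, -0.66], "grip": -0.2}
    - {"dp": [0.0027, 0.021, -0.0042], "turn": [0, 1.41, -0.66], "grip": -0.2}
    - {"dp": [0.0025, 0.021, -0.0042], "turn": [0, 1.41, -0.66], "grip": -0.2}
    - {"dp": [0.0024, 0.021, -0.0041], "turn": [0, 1.41, -0.66], "grip": -0.2}
    - {"dp": [0.0022, 0.021, -0.004], "turn": [0, 1.41, -0.66], "grip": -0.2}
    - {"dp": [0.0021, 0.021, -0.004], "turn": [0, 1.41, -0.66], "grip": -0.2}
    - {"dp": [0.0019, 0.021, -0.004], "turn": [0, 1.41, -0.66], "grip": -0.2}

```text
clock: 16.95
position: [0.46, 0.1254, 0.3132]
ee_rot: [0.77, 0.108, 0.626, -0.062]
contact_force: [0.1, -0.2, -0.8]
width: 0.0455
```

Emit:
arm_command:
  targets:
    - {"dp": [0.0018, 0.021, -0.004], "turn": [0, 1.41, -0.66], "grip": -0.2}
    - {"dp": [0.0016, 0.021, -0.004], "turn": [0, 1.41, -0.66], "grip": -0.2}
    - {"dp": [0.0015, 0.021, -0.004], "turn": [0, 1.41, -0.66], "grip": -0.2}
    - {"dp": [0.0014, 0.021, -0.004], "turn": [0, 1.41, -0.66], "grip": -0.2}
    - {"dp": [0.0012, 0.021, -0.004], "turn": [0, 1.41, -0.66], "grip": -0.2}
    - {"dp": [0.001, 0.021, -0.004], "turn": [0, 1.41, -0.66], "grip": -0.2}
    - {"dp": [0.0009, 0.021, -0.004], "turn": [0, 1.41, -0.66], "grip": -0.2}
    - {"dp": [0.0008, 0.018, -0.004], "turn": [0, 1.41, -0.66], "grip": -0.2}

```text
clock: 17.75
position: [0.4697, 0.2937, 0.308]
ee_rot: [0.701, 0.085, 0.703, -0.086]
contact_force: [-0.4, -0.3, -1.0]
width: 0.0457
```

```bash
python3 - <<'E'
from h import *
rep()
R=rot(manip.get_state()["ee_rot"]);plan(np.array([.4727,.3075,.19]),swing(R,np.array([0,0,-1.])),1)
E
```

```text
t 17.75 q [ 0.433  0.317  1.7    0.     1.127 -0.896] p [0.4697 0.2937 0.308 ] neckframe [0.071  0.32   0.2239] toolx.n [-0.425 -0.    -0.905] F [-0.4 -0.3 -1. ] F_n [-0.8 -0.2 -0.7] w 0.0457
clock 17.75 q [ 0.433  0.317  1.7    0.     1.127 -0.896] turn tot deg [ 0.  -0.1  0.1] tool dp tot [ 0.118   0.0142 -0.0002]
0 [0.118, 0.0142, -0.0002] [0.0, -0.12, 0.07]
```

Emit:
arm_command:
  targets:
    - {"dp": [0.01, 0.007, 0], "turn": [0, -0.1, 0.1], "grip": -0.2}
    - {"dp": [0.018, 0.007, 0], "turn": [0, 0, 0], "grip": -0.2}
    - {"dp": [0.02, 0, 0], "turn": [0, 0, 0], "grip": -0.2}
    - {"dp": [0.02, 0, 0], "turn": [0, 0, 0], "grip": -0.2}
    - {"dp": [0.02, 0, 0], "turn": [0, 0, 0], "grip": -0.2}
    - {"dp": [0.015, 0, 0], "turn": [0, 0, 0], "grip": -0.2}
    - {"dp": [0.01, 0, 0], "turn": [0, 0, 0], "grip": -0.2}
    - {"dp": [0, 0, 0], "turn": [0, 0, 0], "grip": -0.2}

```text
clock: 18.55
position: [0.4724, 0.3054, 0.1938]
ee_rot: [0.701, 0.085, 0.702, -0.086]
contact_force: [-0.5, -0.6, 0.5]
width: 0.0457
```

```bash
python3 - <<'E'
from h import *
rep()
for n in("side","top"):
    im=manip.get_image(n)[:,:,::-1];u,v=map(int,proj(n,tray+[0,0,.05]));cv2.imwrite(f"pics/{n}6.png",cv2.resize(im[max(0,v-60):v+60,max(0,u-60):u+60],None,fx=5,fy=4.5,interpolation=cv2.INTER_CUBIC))
E
```

```text
t 18.55 q [ 0.45   0.454  1.819 -0.     0.871 -0.878] p [0.4724 0.3054 0.1938] neckframe [0.0272 0.3309 0.1184] toolx.n [-0.424 -0.001 -0.905] F [-0.5 -0.6  0.5] F_n [-0.3 -0.5  0.7] w 0.0457
```

View pics/side6.png

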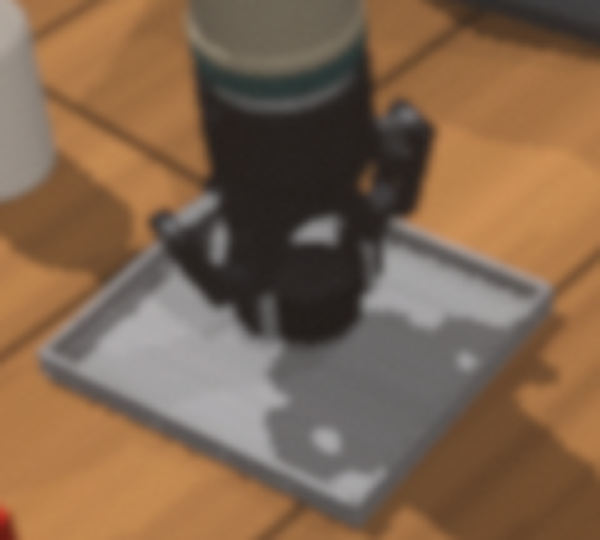

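View pics/top6.png

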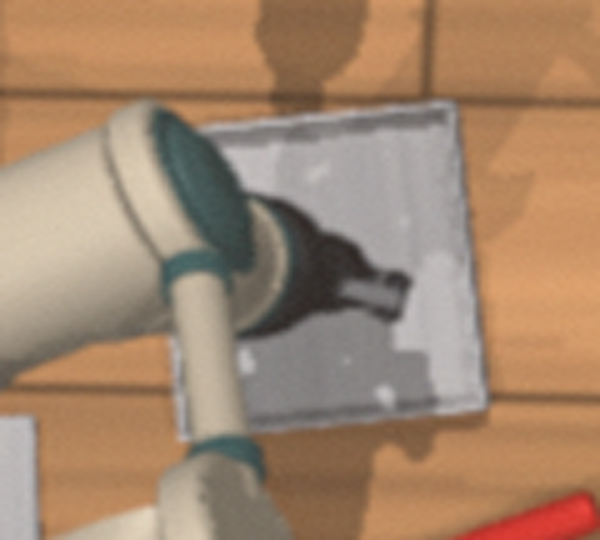

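The upright cap hangs just over the tray, near its middle (side crop (318,300)). I'll lower it in small steps, checking force.

Emit:
arm_command:
  targets:
    - {"dp": [0.005, 0, 0], "turn": [0, 0, 0], "grip": -0.2}
    - {"dp": [0.004, 0, 0], "turn": [0, 0, 0], "grip": -0.2}
    - {"dp": [0.003, 0, 0], "turn": [0, 0, 0], "grip": -0.2}
    - {"dp": [0.002, 0, 0], "turn": [0, 0, 0], "grip": -0.2}
    - {"dp": [0, 0, 0], "turn": [0, 0, 0], "grip": -0.2}

```text
clock: 19.15
position: [0.473, 0.3061, 0.1816]
ee_rot: [0.702, 0.086, 0.702, -0.085]
contact_force: [0.1, 0.3, -0.4]
width: 0.0458
```

```bash
python3 - <<'E'
from h import *
rep()
E
```

```text
t 19.15 q [ 0.451  0.47   1.83   0.     0.84  -0.877] p [0.473  0.3061 0.1816] neckframe [0.0226 0.3315 0.107 ] toolx.n [-0.421  0.    -0.907] F [ 0.1  0.3 -0.4] F_n [-0.   0.3 -0.5] w 0.0458
```

Emit:
arm_command:
  targets:
    - {"dp": [0.0015, 0, 0], "turn": [0, 0, 0], "grip": -0.2}
    - {"dp": [0.0015, 0, 0], "turn": [0, 0, 0], "grip": -0.2}
    - {"dp": [0.001, 0, 0], "turn": [0, 0, 0], "grip": -0.2}
    - {"dp": [0, 0, 0], "turn": [0, 0, 0], "grip": -0.2}

```text
clock: 19.55
position: [0.4731, 0.3061, 0.1776]
ee_rot: [0.702, 0.086, 0.701, -0.085]
contact_force: [-0.5, 0.9, -0.7]
width: 0.0457
```

```bash
python3 - <<'E'
from h import *
rep()
E
```

```text
t 19.55 q [ 0.451  0.475  1.834  0.     0.831 -0.877] p [0.4731 0.3061 0.1776] neckframe [0.0211 0.3315 0.1034] toolx.n [-0.421  0.    -0.907] F [-0.5  0.9 -0.7] F_n [-0.6  0.9 -0.5] w 0.0457
```

Emit:
arm_command:
  targets:
    - {"dp": [0.001, 0, 0], "turn": [0, 0, 0], "grip": -0.2}
    - {"dp": [0.001, 0, 0], "turn": [0, 0, 0], "grip": -0.2}
    - {"dp": [0, 0, 0], "turn": [0, 0, 0], "grip": -0.2}

```text
clock: 19.85
position: [0.4732, 0.3061, 0.1765]
ee_rot: [0.703, 0.086, 0.701, -0.085]
contact_force: [-1.3, -0.2, 4.6]
width: 0.0462
```

Emit:
arm_command:
  targets:
    - {"dp": [0.001, 0, 0], "turn": [0, 0, 0], "grip": -0.2}
    - {"dp": [0, 0, 0], "turn": [0, 0, 0], "grip": -0.2}

```text
clock: 20.05
position: [0.4732, 0.3061, 0.1765]
ee_rot: [0.703, 0.086, 0.701, -0.085]
contact_force: [-2.5, -2.4, 10.7]
width: 0.0459
```

Emit:
arm_command:
  targets:
    - {"dp": [0.001, 0, 0], "turn": [0, 0, 0], "grip": -0.2}
    - {"dp": [0, 0, 0], "turn": [0, 0, 0], "grip": -0.2}

```text
clock: 20.25
position: [0.4731, 0.3061, 0.1764]
ee_rot: [0.703, 0.086, 0.701, -0.085]
contact_force: [-4.1, -2.1, 17.9]
width: 0.0457
```

The cap is on the floor. I'll ease off the load and open.

Emit:
arm_command:
  targets:
    - {"dp": [-0.002, 0, 0], "turn": [0, 0, 0], "grip": -0.2}
    - {"dp": [0, 0, 0], "turn": [0, 0, 0], "grip": 0.25}
    - {"dp": [0, 0, 0], "turn": [0, 0, 0], "grip": 0.5}
    - {"dp": [0, 0, 0], "turn": [0, 0, 0], "grip": 0.8}
    - {"dp": [0, 0, 0], "turn": [0, 0, 0], "grip": 0.9}
    - {"dp": [0, 0, 0], "turn": [0, 0, 0], "grip": 0.9}

```text
clock: 20.85
position: [0.4731, 0.3061, 0.1755]
ee_rot: [0.702, 0.086, 0.702, -0.085]
contact_force: [0.5, 0.4, 0.3]
width: 0.081
```

```bash
python3 - <<'E'
from h import *
rep()
im=manip.get_image("side")[:,:,::-1];u,v=map(int,proj("side",tray+[0,0,.02]));cv2.imwrite("pics/side7.png",cv2.resize(im[max(0,v-60):v+60,max(0,u-60):u+60],None,fx=5,fy=4.5,interpolation=cv2.INTER_CUBIC))
E
```

```text
t 20.85 q [ 0.451  0.478  1.836  0.     0.827 -0.878] p [0.4731 0.3061 0.1755] neckframe [0.0202 0.3315 0.1014] toolx.n [-0.422  0.    -0.907] F [0.5 0.4 0.3] F_n [0.6 0.3 0.1] w 0.081
```

View pics/side7.png

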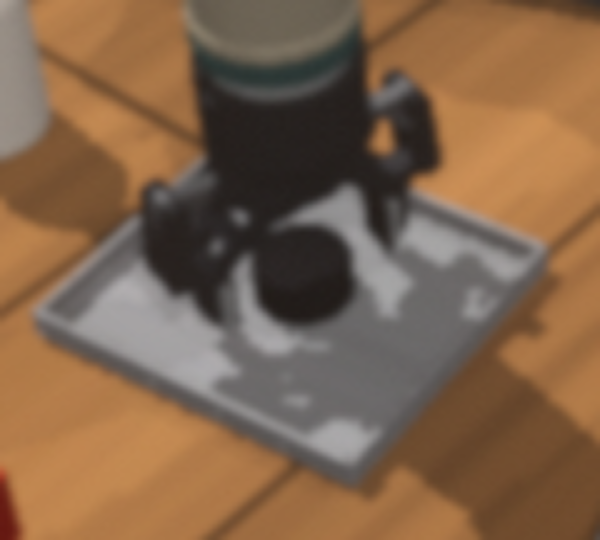

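The cap stands mouth down in the tray, let go. I'll rise and measure the cover angle from the first side picture: its near outer corner lies in the neck plane y = +26 mm.

Emit:
arm_command:
  targets:
    - {"dp": [-0.006, 0, 0], "turn": [0, 0, 0], "grip": 0.9}
    - {"dp": [-0.015, 0, 0], "turn": [0, 0, 0], "grip": 0.9}
    - {"dp": [-0.025, 0, 0], "turn": [0, 0, 0], "grip": 0.9}
    - {"dp": [-0.03, 0, 0], "turn": [0, 0, 0], "grip": 0.9}
    - {"dp": [-0.03, 0, 0], "turn": [0, 0, 0], "grip": 0.5}
    - {"dp": [-0.03, 0, 0], "turn": [0, 0, 0], "grip": 0}
    - {"dp": [-0.03, 0, 0], "turn": [0, 0, 0], "grip": -0.5}
    - {"dp": [-0.03, 0, 0], "turn": [0, 0, 0], "grip": -1}

```text
clock: 21.7
position: [0.4725, 0.3058, 0.3736]
ee_rot: [0.703, 0.086, 0.701, -0.085]
contact_force: [0.4, 0.7, -1.2]
width: 0.023
```

```bash
python3 - <<'E'
from h import *
rep()
def yplane(n,p,y):
    o,d=ray(n,p);k=((foot+y*yn-o)@yn)/(d@yn);return N.T@(o+d*k-foot)
for nm,p,y in[("corner near",(223,137),.026),("bottom near",(236,174),.026)]:
    q=yplane("side",p,y);v=q-np.array([.07,0,.054]);print(nm,q.round(4),"r",np.hypot(v[0],v[2]).round(4),"th",np.arctan2(v[2],-v[0]).round(3))
for n in("side","top"):
    im=manip.get_image(n)[:,:,::-1];cv2.imwrite(f"pics/{n}8f.png",im);u,v=map(int,proj(n,foot+.07*xn+.08*zn));cv2.imwrite(f"pics/{n}8.png",cv2.resize(im[max(0,v-45):v+45,max(0,u-50):u+50],None,fx=6,fy=6,interpolation=cv2.INTER_CUBIC));print(n,u-50,v-45)
E
```

```text
t 21.7 q [ 0.451  0.276  1.584  0.     1.279 -0.877] p [0.4725 0.3058 0.3736] neckframe [0.1033 0.3313 0.2812] toolx.n [-0.421  0.001 -0.907] F [ 0.4  0.7 -1.2] F_n [-0.   0.6 -1.3] w 0.023
corner near [0.1363 0.026  0.1383] r 0.1073 th 2.237
bottom near [0.0605 0.026  0.0596] r 0.011 th 0.528
side 190 116
top 207 116
```

View pics/side8.png

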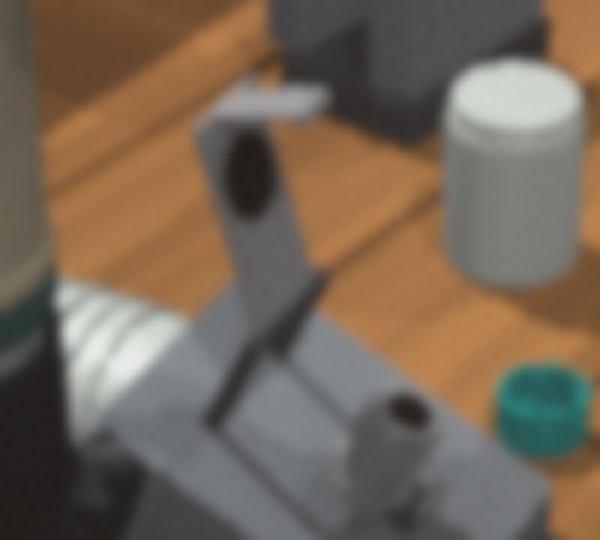

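View pics/top8.png

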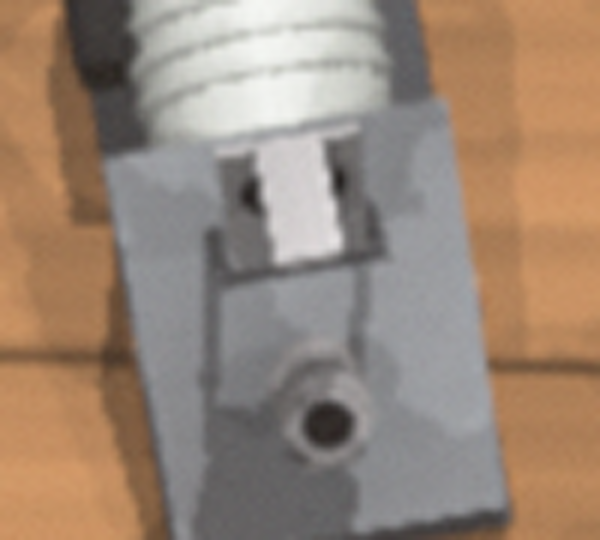

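Cover corner at side pixel (223,137) gives r = 107 mm (expected 106), θ ≈ 2.24. The neck is bare. I'll plan a spot behind the cover's upper face with the fingers shut.

```bash
cat >> h.py <<'E'
hinge=foot+.07*xn+.054*zn
fw=np.array([np.cos(yaw),np.sin(yaw),0])
def ldir(th): return -np.cos(th)*xn+np.sin(th)*zn
def lnor(th): return np.sin(th)*xn+np.cos(th)*zn
def toolR(alpha,sgn):  # tilt alpha (rad): TCP leaning to robot; jaw along yn
    x=np.array([0,0,-1.])*np.cos(alpha)+fw*np.sin(alpha);y=sgn*yn;return Ro.from_matrix(np.c_[x,y,np.cross(x,y)])
def seq(poses,st=None):
    st=st or manip.get_state();pp=np.array(st["position"]);Rr=rot(st["ee_rot"])
    print("clock",st["clock"])
    for p,R in poses:
        d=Rr.inv().apply(p-pp).round(4);t=np.degrees((Rr.inv()*R).as_rotvec()).round(1)
        pp=pp+Rr.apply(d);Rr=Rr*Ro.from_rotvec(np.radians(t));print('{"dp": %s, "turn": %s, "grip": -1},'%(d.tolist(),t.tolist()))
E
python3 - <<'E'
from h import *
st=manip.get_state();R=rot(st["ee_rot"]);print(R.as_matrix().round(2))
E=hinge+.106*ldir(2.24);print("hinge",hinge,"E",E)
print("glue",plane("top",(120,120),.165),plane("side",(130,266),.0),"tin",plane("top",(374,130),.1))
sg=1 if R.as_matrix()[:,1]@yn>0 else -1
tip=E+.035*fw;tip[2]=E[2]-.03;T=tip+[0,0,.173]
print("target",T,sg)
plan(T+.12*yn,toolR(0,sg),10)
E
```

```text
[[ 0.01  0.24  0.97]
 [ 0.01  0.97 -0.24]
 [-1.    0.01  0.01]]
hinge [ 0.60038285 -0.00684309  0.15356528] E [ 0.62439528 -0.00217555  0.2567041 ]
glue [0.68381111 0.3121213  0.165     ] [6.77256875e-01 3.26519606e-01 1.11022302e-16] tin [ 0.68375773 -0.29216171  0.1       ]
target [0.65875223 0.00450276 0.3997041 ] 1
clock 21.8 q [ 0.451  0.273  1.579  0.     1.277 -0.877] turn tot deg [-24.9   0.6  -0.3] tool dp tot [-0.0221 -0.1397  0.2018]
0 [-0.0022, -0.014, 0.0202] [-2.49, 0.06, -0.03]
1 [-0.0022, -0.0148, 0.0195] [-2.49, 0.06, -0.03]
2 [-0.0022, -0.0157, 0.0189] [-2.49, 0.06, -0.03]
3 [-0.0022, -0.0165, 0.0182] [-2.49, 0.06, -0.03]
4 [-0.0023, -0.0172, 0.0174] [-2.49, 0.06, -0.03]
5 [-0.0023, -0.018, 0.0167] [-2.49, 0.06, -0.03]
6 [-0.0023, -0.0187, 0.0159] [-2.49, 0.06, -0.03]
7 [-0.0023, -0.0194, 0.015] [-2.49, 0.06, -0.03]
8 [-0.0023, -0.02, 0.0142] [-2.49, 0.06, -0.03]
9 [-0.0022, -0.0206, 0.0133] [-2.49, 0.06, -0.03]
```

Emit:
arm_command:
  targets:
    - {"dp": [-0.0028, -0.0176, 0.025], "turn": [-3.1, 0.1, 0], "grip": -1}
    - {"dp": [-0.0028, -0.0189, 0.024], "turn": [-3.1, 0.1, 0], "grip": -1}
    - {"dp": [-0.0028, -0.02, 0.023], "turn": [-3.1, 0.1, 0], "grip": -1}
    - {"dp": [-0.0028, -0.0212, 0.022], "turn": [-3.1, 0.1, 0], "grip": -1}
    - {"dp": [-0.0028, -0.0223, 0.021], "turn": [-3.1, 0.1, 0], "grip": -1}
    - {"dp": [-0.0028, -0.0234, 0.0197], "turn": [-3.1, 0.1, 0], "grip": -1}
    - {"dp": [-0.0028, -0.0245, 0.0185], "turn": [-3.1, 0, 0], "grip": -1}
    - {"dp": [-0.0028, -0.0255, 0.0172], "turn": [-3.1, 0, 0], "grip": -1}

```text
clock: 22.6
position: [0.6355, 0.1214, 0.3924]
ee_rot: [0.7, -0.067, 0.707, 0.069]
contact_force: [-0.4, 0.9, 0.9]
width: 0.0001
```

```bash
python3 - <<'E'
from h import *
rep()
E=hinge+.106*ldir(2.24)
tip=E+.035*fw;tip[2]=E[2]-.03;T=tip+[0,0,.173]
plan(T,toolR(0,1),6)
im=manip.get_image("side")[:,:,::-1];u,v=map(int,proj("side",E));cv2.imwrite("pics/side9.png",cv2.resize(im[max(0,v-70):v+70,max(0,u-70):u+70],None,fx=4,fy=4,interpolation=cv2.INTER_CUBIC))
E
```

```text
t 22.6 q [ 0.081  0.394  1.357  0.002  1.401 -1.683] p [0.6355 0.1214 0.3924] neckframe [0.2244 0.1192 0.2455] toolx.n [-0.432  0.004 -0.902] F [-0.4  0.9  0.9] F_n [0.2 1.  1. ] w 0.0001
clock 22.6 q [ 0.081  0.394  1.357  0.002  1.401 -1.683] turn tot deg [ 0.  -0.6 -0.2] tool dp tot [-0.0078 -0.1192  0.0004]
0 [-0.0013, -0.0199, 0.0001] [0.0, -0.1, -0.03]
1 [-0.0013, -0.0199, 0.0001] [0.0, -0.1, -0.03]
2 [-0.0013, -0.0198, 0.0] [0.0, -0.1, -0.03]
3 [-0.0012, -0.0199, 0.0001] [0.0, -0.1, -0.03]
4 [-0.0013, -0.0198, 0.0] [0.0, -0.1, -0.03]
5 [-0.0012, -0.0199, 0.0001] [0.0, -0.1, -0.03]
```

View pics/side9.png

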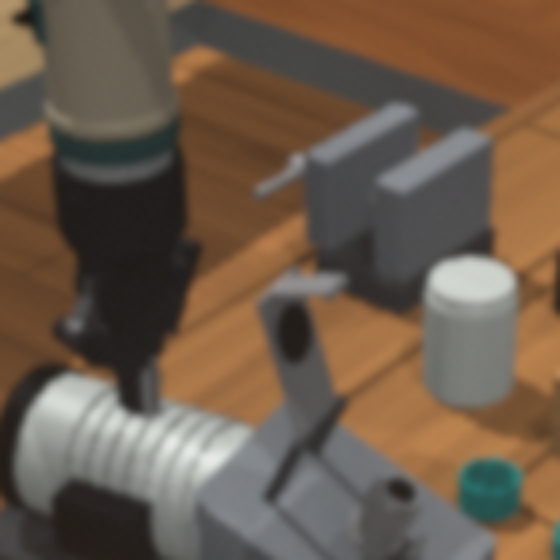

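The closed fingers stand to the left of and behind the cover, clear (crop (140,390)). I'll slide in behind it.

Emit:
arm_command:
  targets:
    - {"dp": [-0.0013, -0.02, 0], "turn": [0, -0.1, 0], "grip": -1}
    - {"dp": [-0.0013, -0.02, 0], "turn": [0, -0.1, 0], "grip": -1}
    - {"dp": [-0.0013, -0.02, 0], "turn": [0, -0.1, 0], "grip": -1}
    - {"dp": [-0.0013, -0.02, 0], "turn": [0, -0.1, 0], "grip": -1}
    - {"dp": [-0.0013, -0.02, 0], "turn": [0, -0.1, 0], "grip": -1}
    - {"dp": [-0.0013, -0.019, 0], "turn": [0, -0.1, 0], "grip": -1}
    - {"dp": [0, 0, 0], "turn": [0, 0, 0], "grip": -1}

```text
clock: 23.35
position: [0.6579, 0.0034, 0.4001]
ee_rot: [0.704, -0.065, 0.704, 0.067]
contact_force: [-0.6, 0.5, 0.3]
width: -0.0002
```

```bash
cat >> h.py <<'E'
def lidpose(th,r=.098,w=.012):
    el=th-np.radians(25)  # elevation from robot direction
    a=np.clip((np.radians(60)-el)/np.radians(70),0,1)*np.radians(25)
    R=toolR(a,1);x=R.as_matrix()[:,0];h=R.as_matrix()[:,2]
    return hinge+r*ldir(th)+w*h-.173*x,R
E
python3 - <<'E'
from h import *
rep()
im=manip.get_image("side")[:,:,::-1];u,v=map(int,proj("side",hinge+.1*ldir(2.24)));cv2.imwrite("pics/side10.png",cv2.resize(im[max(0,v-60):v+60,max(0,u-60):u+60],None,fx=5,fy=5,interpolation=cv2.INTER_CUBIC))
seq([lidpose(t) for t in np.arange(2.24,.9,-.09)])
print(toolR(0,1).as_matrix().round(2))
E
```

```text
t 23.35 q [-0.101  0.404  1.322  0.003  1.415 -1.86 ] p [0.6579 0.0034 0.4001] neckframe [ 0.2271 -0.0009  0.2527] toolx.n [-0.421  0.002 -0.907] F [-0.6  0.5  0.3] F_n [-0.3  0.6  0.5] w -0.0002
clock 23.4
{"dp": [-0.0218, -0.0004, -0.0237], "turn": [-0.2, 0.1, -0.2], "grip": -1},
{"dp": [-0.0017, 0.0, -0.0087], "turn": [-0.0, -0.0, -0.0], "grip": -1},
{"dp": [-0.0008, 0.0, -0.0088], "turn": [-0.0, -0.0, -0.0], "grip": -1},
{"dp": [-0.0001, -0.0, -0.0088], "turn": [-0.0, -0.0, -0.0], "grip": -1},
{"dp": [0.0007, -0.0, -0.0088], "turn": [-0.0, -0.0, -0.0], "grip": -1},
{"dp": [0.0015, -0.0, -0.0087], "turn": [-0.0, -0.0, -0.0], "grip": -1},
{"dp": [0.0023, -0.0, -0.0085], "turn": [-0.0, -0.0, -0.0], "grip": -1},
{"dp": [0.0031, -0.0, -0.0082], "turn": [-0.0, -0.0, -0.0], "grip": -1},
{"dp": [0.0038, -0.0, -0.008], "turn": [-0.0, -0.0, -0.0], "grip": -1},
{"dp": [0.0042, -0.0, -0.0109], "turn": [-0.0, -1.1, -0.0], "grip": -1},
{"dp": [0.0047, -0.0, -0.0128], "turn": [-0.0, -1.9, -0.0], "grip": -1},
{"dp": [0.0052, -0.0, -0.0126], "turn": [-0.0, -1.8, -0.0], "grip": -1},
{"dp": [0.0055, -0.0, -0.0122], "turn": [-0.0, -1.8, -0.0], "grip": -1},
{"dp": [0.0059, -0.0, -0.0118], "turn": [-0.0, -1.9, -0.0], "grip": -1},
{"dp": [0.0062, -0.0, -0.0115], "turn": [-0.0, -1.8, -0.0], "grip": -1},
[[ 0.   -0.19  0.98]
 [ 0.    0.98  0.19]
 [-1.    0.    0.  ]]
```

View pics/side10.png

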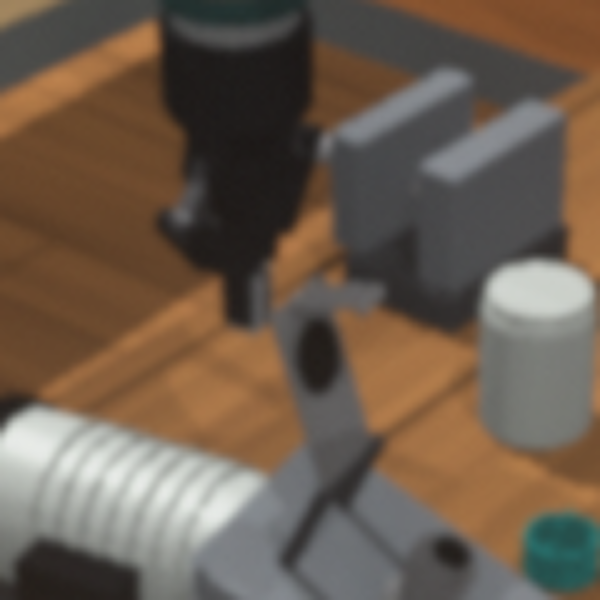

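The fingers are behind the cover's upper face (tip at crop (250,320), cover end at (310,290)). I'll push towards the robot, holding lower on the cover (r = 85 mm).

```bash
python3 - <<'E'
from h import *
seq([lidpose(t,.085) for t in [2.32,2.24]+list(np.arange(2.13,.9,-.11))])
E
```

```text
clock 23.4
{"dp": [-0.0073, -0.0004, -0.0202], "turn": [-0.2, 0.1, -0.2], "grip": -1},
{"dp": [-0.0019, -0.0, -0.0066], "turn": [-0.0, -0.0, -0.0], "grip": -1},
{"dp": [-0.0016, -0.0, -0.0091], "turn": [-0.0, -0.0, -0.0], "grip": -1},
{"dp": [-0.0007, -0.0, -0.0094], "turn": [-0.0, -0.0, -0.0], "grip": -1},
{"dp": [0.0004, -0.0, -0.0093], "turn": [-0.0, -0.0, -0.0], "grip": -1},
{"dp": [0.0015, -0.0, -0.0092], "turn": [-0.0, -0.0, -0.0], "grip": -1},
{"dp": [0.0024, -0.0, -0.0091], "turn": [-0.0, -0.0, -0.0], "grip": -1},
{"dp": [0.0034, -0.0001, -0.0087], "turn": [-0.0, -0.0, -0.0], "grip": -1},
{"dp": [0.0043, 0.0, -0.0091], "turn": [-0.0, -0.3, -0.0], "grip": -1},
{"dp": [0.0048, 0.0, -0.0146], "turn": [-0.0, -2.3, -0.0], "grip": -1},
{"dp": [0.0054, 0.0, -0.0142], "turn": [-0.0, -2.2, -0.0], "grip": -1},
{"dp": [0.0059, 0.0, -0.0138], "turn": [-0.0, -2.3, -0.0], "grip": -1},
{"dp": [0.0063, 0.0, -0.0133], "turn": [-0.0, -2.2, -0.0], "grip": -1},
{"dp": [0.0068, 0.0, -0.0128], "turn": [-0.0, -2.3, -0.0], "grip": -1},
```

Emit:
arm_command:
  targets:
    - {"dp": [-0.0073, -0.0004, -0.02], "turn": [-0.2, 0.1, -0.2], "grip": -1}
    - {"dp": [-0.002, 0, -0.0066], "turn": [0, 0, 0], "grip": -1}
    - {"dp": [-0.0016, 0, -0.009], "turn": [0, 0, 0], "grip": -1}
    - {"dp": [-0.0007, 0, -0.0094], "turn": [0, 0, 0], "grip": -1}
    - {"dp": [0.0004, 0, -0.0093], "turn": [0, 0, 0], "grip": -1}
    - {"dp": [0.0015, 0, -0.0092], "turn": [0, 0, 0], "grip": -1}

```text
clock: 24.0
position: [0.5947, -0.0069, 0.4105]
ee_rot: [0.704, -0.069, 0.703, 0.068]
contact_force: [1.5, 0.3, 0.4]
width: 0.0003
```

```bash
python3 - <<'E'
from h import *
rep()
im=manip.get_image("side")[:,:,::-1];u,v=map(int,proj("side",hinge+.1*ldir(2.)));cv2.imwrite("pics/side11.png",cv2.resize(im[max(0,v-60):v+60,max(0,u-60):u+60],None,fx=5,fy=5,interpolation=cv2.INTER_CUBIC))
E
```

```text
t 24.0 q [-0.129  0.302  1.452  0.     1.386 -1.893] p [ 0.5947 -0.0069  0.4105] neckframe [0.1735 0.0011 0.2892] toolx.n [-0.422 -0.    -0.907] F [1.5 0.3 0.4] F_n [ 1.6 -0.  -0.3] w 0.0003
```

View pics/side11.png

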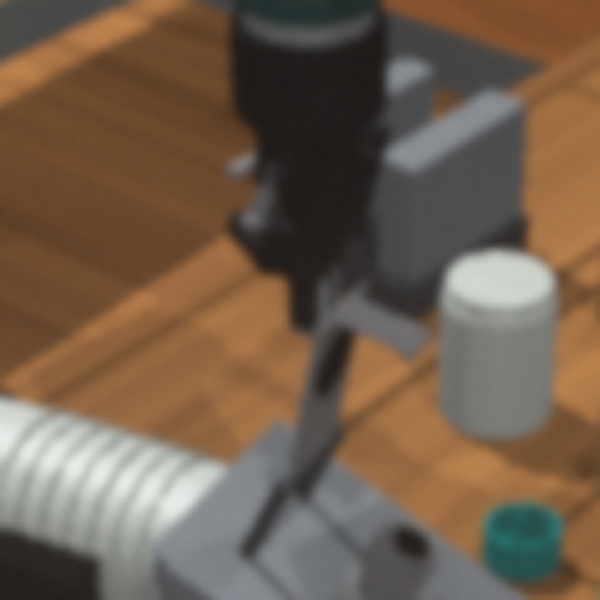

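The cover swings with the fingers (its plate is now from crop (295,480) to (340,290)), and the contact is 1.6 N. I'll continue.

Emit:
arm_command:
  targets:
    - {"dp": [0.0024, 0, -0.0091], "turn": [0, 0, 0], "grip": -1}
    - {"dp": [0.0034, 0, -0.0088], "turn": [0, 0, 0], "grip": -1}
    - {"dp": [0.0043, 0, -0.0091], "turn": [0, -0.3, 0], "grip": -1}
    - {"dp": [0.0048, 0, -0.0146], "turn": [0, -2.3, 0], "grip": -1}
    - {"dp": [0.0054, 0, -0.0142], "turn": [0, -2.2, 0], "grip": -1}
    - {"dp": [0.0059, 0, -0.0138], "turn": [0, -2.3, 0], "grip": -1}
    - {"dp": [0.0063, 0, -0.0133], "turn": [0, -2.2, 0], "grip": -1}
    - {"dp": [0.0068, 0, -0.0128], "turn": [0, -2.3, 0], "grip": -1}

```text
clock: 24.85
position: [0.5031, -0.025, 0.3649]
ee_rot: [0.772, -0.061, 0.629, 0.075]
contact_force: [0.6, -0.4, 1.1]
width: -0.0
```

```bash
python3 - <<'E'
from h import *
rep()
im=manip.get_image("side")[:,:,::-1];u,v=map(int,proj("side",hinge+.08*ldir(1.)));cv2.imwrite("pics/side12.png",cv2.resize(im[max(0,v-60):v+60,max(0,u-60):u+60],None,fx=5,fy=5,interpolation=cv2.INTER_CUBIC))
seq([lidpose(t,.085+.013*min(1,(.93-t)/.5)) for t in np.arange(.82,.1,-.1)])
E
```

```text
t 24.85 q [-0.219  0.143  1.796  0.095  1.017 -2.026] p [ 0.5031 -0.025   0.3649] neckframe [0.0696 0.0008 0.2874] toolx.n [-0.23  -0.    -0.973] F [ 0.6 -0.4  1.1] F_n [ 0.9 -0.5  0.8] w -0.0
clock 24.9
{"dp": [0.0039, -0.0014, -0.0098], "turn": [0.1, -2.2, -0.1], "grip": -1},
{"dp": [0.0058, -0.0, -0.0132], "turn": [-0.0, -2.0, 0.0], "grip": -1},
{"dp": [0.0064, -0.0, -0.0129], "turn": [-0.0, -2.0, 0.0], "grip": -1},
{"dp": [0.0071, -0.0, -0.0126], "turn": [-0.0, -2.1, 0.0], "grip": -1},
{"dp": [0.0078, -0.0, -0.0119], "turn": [-0.0, -2.0, 0.0], "grip": -1},
{"dp": [0.0091, -0.0, -0.0092], "turn": [-0.0, -2.1, 0.0], "grip": -1},
{"dp": [0.0092, -0.0, -0.006], "turn": [-0.0, -1.2, 0.0], "grip": -1},
{"dp": [0.0097, -0.0, -0.0017], "turn": [-0.0, 0.0, 0.0], "grip": -1},
```

View pics/side12.png

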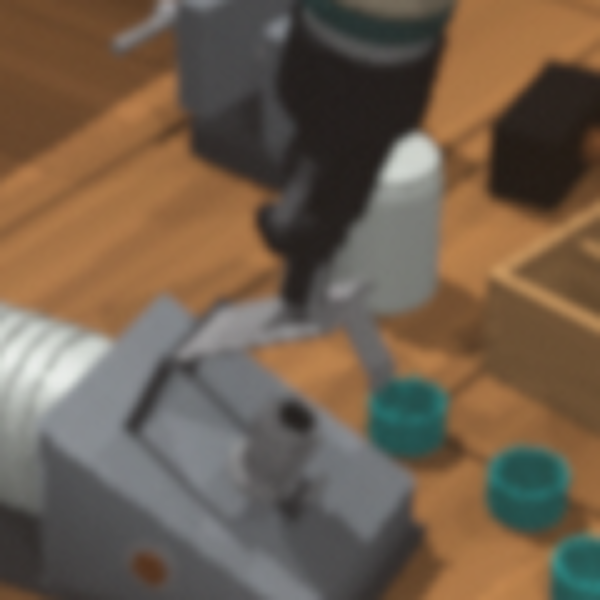

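The cover is at about 50° and the fingers bear on its upper face near the outer end (crop (310,310)). I'll follow on down.

Emit:
arm_command:
  targets:
    - {"dp": [0.0039, -0.001, -0.0098], "turn": [0, -2.2, 0], "grip": -1}
    - {"dp": [0.0058, 0, -0.0132], "turn": [0, -2, 0], "grip": -1}
    - {"dp": [0.0064, 0, -0.0129], "turn": [0, -2, 0], "grip": -1}
    - {"dp": [0.0071, 0, -0.0126], "turn": [0, -2.1, 0], "grip": -1}
    - {"dp": [0.0078, 0, -0.0119], "turn": [0, -2, 0], "grip": -1}
    - {"dp": [0.0091, 0, -0.0092], "turn": [0, -2.1, 0], "grip": -1}
    - {"dp": [0.0092, 0, -0.006], "turn": [0, -1.2, 0], "grip": -1}
    - {"dp": [0, 0, 0], "turn": [0, 0, 0], "grip": -1}

```text
clock: 25.7
position: [0.4479, -0.0364, 0.2949]
ee_rot: [0.839, -0.051, 0.535, 0.082]
contact_force: [-0.4, 0.2, -0.9]
width: -0.0001
```

```bash
python3 - <<'E'
from h import *
rep()
for n in("side","top"):
    im=manip.get_image(n)[:,:,::-1];u,v=map(int,proj(n,hinge+.08*ldir(.3)));cv2.imwrite(f"pics/{n}13.png",cv2.resize(im[max(0,v-50):v+50,max(0,u-50):u+50],None,fx=6,fy=6,interpolation=cv2.INTER_CUBIC))
seq([lidpose(t,.098) for t in [.13,.07,.02]])
E
```

```text
t 25.7 q [-0.328  0.095  2.101  0.387  0.598 -2.375] p [ 0.4479 -0.0364  0.2949] neckframe [-1.100e-02  1.000e-04  2.477e-01] toolx.n [-0.     0.003 -1.   ] F [-0.4  0.2 -0.9] F_n [-0.7  0.3 -0.7] w -0.0001
clock 25.8
{"dp": [0.0089, 0.0005, -0.0062], "turn": [0.1, 0.2, -0.0], "grip": -1},
{"dp": [0.0058, 0.0, -0.0006], "turn": [-0.0, -0.0, -0.0], "grip": -1},
{"dp": [0.0049, 0.0, -0.0002], "turn": [-0.0, -0.0, -0.0], "grip": -1},
```

View pics/side13.png

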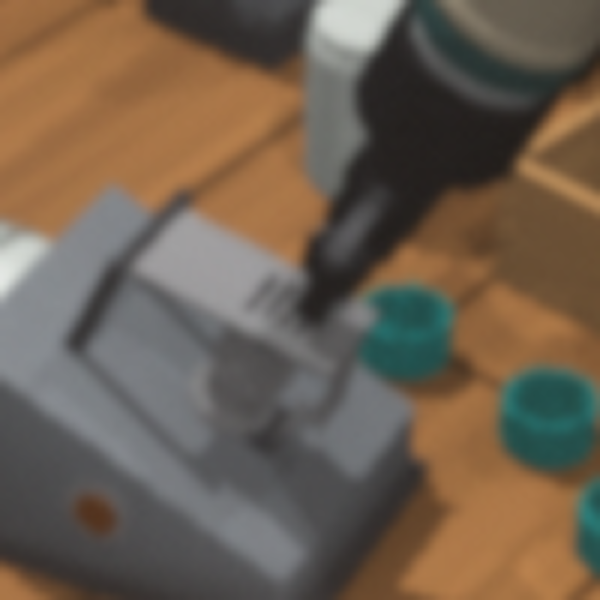

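The cover is nearly down and the fingers are on its upper face (crop (310,300)). Now I'll press along the neck axis.

Emit:
arm_command:
  targets:
    - {"dp": [0.004, 0, -0.006], "turn": [0, 0, 0], "grip": -1}
    - {"dp": [0.005, 0, -0.002], "turn": [0, 0, 0], "grip": -1}
    - {"dp": [0.004, 0, 0], "turn": [0, 0, 0], "grip": -1}
    - {"dp": [0, 0, 0], "turn": [0, 0, 0], "grip": -1}

```text
clock: 26.2
position: [0.4478, -0.0369, 0.2809]
ee_rot: [0.84, -0.052, 0.534, 0.082]
contact_force: [-0.1, -0.5, -0.1]
width: 0.0001
```

```bash
python3 - <<'E'
from h import *
rep()
E
```

```text
t 26.2 q [-0.33   0.115  2.124  0.416  0.555 -2.412] p [ 0.4478 -0.0369  0.2809] neckframe [-0.0171 -0.0004  0.2351] toolx.n [ 0.003  0.001 -1.   ] F [-0.1 -0.5 -0.1] F_n [-0.2 -0.5  0. ] w 0.0001
```

Emit:
arm_command:
  targets:
    - {"dp": [0.002, 0, 0], "turn": [0, 0, 0], "grip": -1}
    - {"dp": [0.002, 0, 0], "turn": [0, 0, 0], "grip": -1}
    - {"dp": [0.001, 0, 0], "turn": [0, 0, 0], "grip": -1}
    - {"dp": [0, 0, 0], "turn": [0, 0, 0], "grip": -1}

```text
clock: 26.6
position: [0.4501, -0.0365, 0.2767]
ee_rot: [0.841, -0.052, 0.533, 0.082]
contact_force: [0.2, 0.2, -0.2]
width: -0.0001
```

Emit:
arm_command:
  targets:
    - {"dp": [0.001, 0, 0], "turn": [0, 0, 0], "grip": -1}
    - {"dp": [0.001, 0, 0], "turn": [0, 0, 0], "grip": -1}
    - {"dp": [0, 0, 0], "turn": [0, 0, 0], "grip": -1}

```text
clock: 26.9
position: [0.4507, -0.0364, 0.2757]
ee_rot: [0.841, -0.052, 0.533, 0.082]
contact_force: [-6.6, -1.1, 8.5]
width: -0.0001
```

```bash
python3 - <<'E'
from h import *
rep()
E
```

```text
t 26.9 q [-0.326  0.127  2.128  0.426  0.538 -2.42 ] p [ 0.4507 -0.0364  0.2757] neckframe [-0.0167 -0.0005  0.2292] toolx.n [ 0.005  0.    -1.   ] F [-6.6 -1.1  8.5] F_n [-2.5  0.1 10.6] w -0.0001
```

Emit:
arm_command:
  targets:
    - {"dp": [0.001, 0, 0], "turn": [0, 0, 0], "grip": -1}
    - {"dp": [0, 0, 0], "turn": [0, 0, 0], "grip": -1}

```text
clock: 27.1
position: [0.4507, -0.0364, 0.2755]
ee_rot: [0.841, -0.053, 0.533, 0.082]
contact_force: [-11.2, -2.3, 16.8]
width: 0.0
```

Emit:
arm_command:
  targets:
    - {"dp": [0.001, 0, 0], "turn": [0, 0, 0], "grip": -1}
    - {"dp": [0, 0, 0], "turn": [0, 0, 0], "grip": -1}

```text
clock: 27.3
position: [0.4508, -0.0363, 0.2753]
ee_rot: [0.841, -0.053, 0.532, 0.082]
contact_force: [-18.7, -4.2, 26.6]
width: 0.0003
```

```bash
python3 - <<'E'
from h import *
rep()
for n in("side","top"):
    im=manip.get_image(n)[:,:,::-1];u,v=map(int,proj(n,hinge+.08*ldir(.1)));cv2.imwrite(f"pics/{n}14.png",cv2.resize(im[max(0,v-40):v+40,max(0,u-50):u+50],None,fx=7,fy=7,interpolation=cv2.INTER_CUBIC))
E
```

```text
t 27.3 q [-0.325  0.127  2.129  0.427  0.535 -2.423] p [ 0.4508 -0.0363  0.2753] neckframe [-0.0167 -0.0004  0.2288] toolx.n [ 0.006 -0.    -1.   ] F [-18.7  -4.2  26.6] F_n [-6.1 -0.5 32.3] w 0.0003
```

View pics/side14.png

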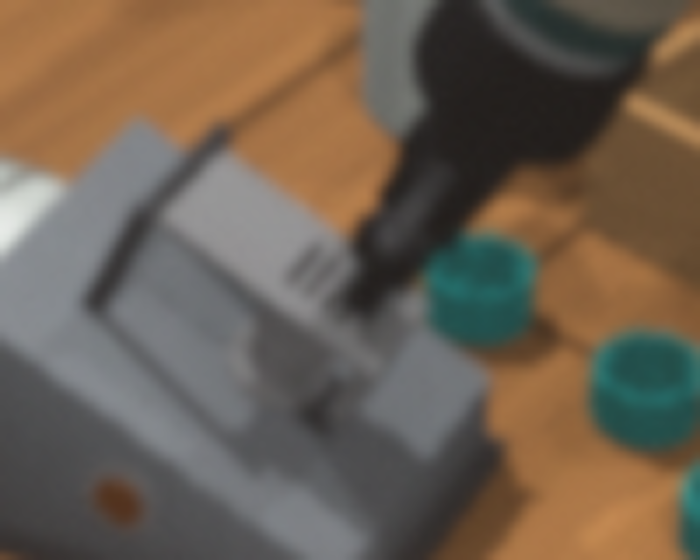

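The stop is rigid at tip z ≈ 56 mm (neck frame), which is where the shut cover's face should lie, and the drop to zero force just before fits the snap. I'll back off along the axis and look.

Emit:
arm_command:
  targets:
    - {"dp": [-0.004, 0, 0], "turn": [0, 0, 0], "grip": -1}
    - {"dp": [-0.01, 0, 0], "turn": [0, 0, 0], "grip": -1}
    - {"dp": [-0.02, 0, 0], "turn": [0, 0, 0], "grip": -1}
    - {"dp": [-0.03, 0, 0], "turn": [0, 0, 0], "grip": -1}
    - {"dp": [-0.03, 0, 0], "turn": [0, 0, 0], "grip": -1}
    - {"dp": [-0.03, 0, 0], "turn": [0, 0, 0], "grip": -1}
    - {"dp": [-0.03, 0, 0], "turn": [0, 0, 0], "grip": -1}
    - {"dp": [0, 0, 0], "turn": [0, 0, 0], "grip": -1}

```text
clock: 28.2
position: [0.3872, -0.0492, 0.4165]
ee_rot: [0.842, -0.053, 0.53, 0.08]
contact_force: [0.1, -0.0, 0.1]
width: 0.0002
```

```bash
python3 - <<'E'
from h import *
rep()
A=[]
for n,c in(("side",hinge+.05*ldir(0)),("side",tray)):
    im=manip.get_image(n)[:,:,::-1];u,v=map(int,proj(n,c));A.append(cv2.resize(im[v-45:v+45,u-45:u+45],None,fx=4.4,fy=5,interpolation=cv2.INTER_CUBIC))
cv2.imwrite("pics/end.png",np.hstack(A))
cv2.imwrite("pics/sidef.png",im);t=manip.get_image("top")[:,:,::-1];cv2.imwrite("pics/topf.png",t)
u,v=map(int,proj("side",hinge+.05*ldir(0)));print("crop origin",u-45,v-45)
for y in(.026,-.026):
  for th in(0,.1): print(y,th,"outer upper corner px",proj("side",hinge+.106*ldir(th)+.002*lnor(th)+y*yn).round(1))
b=blob(im,im.max(2)<60,proj("side",tray+[0,0,.018]));print("cap",b,plane("side",b[0],.018)-tray)
E
```

```text
t 28.2 q [-0.431 -0.134  1.979  0.312  0.947 -2.334] p [ 0.3872 -0.0492  0.4165] neckframe [-0.0159 -0.0009  0.3842] toolx.n [ 0.011 -0.004 -1.   ] F [ 0.1 -0.   0.1] F_n [ 0.2 -0.1  0. ] w 0.0002
crop origin 207 134
0.026 0 outer upper corner px [264.9 196.5]
0.026 0.1 outer upper corner px [266.2 194. ]
-0.026 0 outer upper corner px [273.5 186. ]
-0.026 0.1 outer upper corner px [274.9 183.4]
cap (array([193.30254777, 295.93949045]), array([185, 286,  18,  21, 314], dtype=int32)) [ 7.84123589e-05 -5.69742108e-04  1.80000000e-02]
```

View pics/end.png

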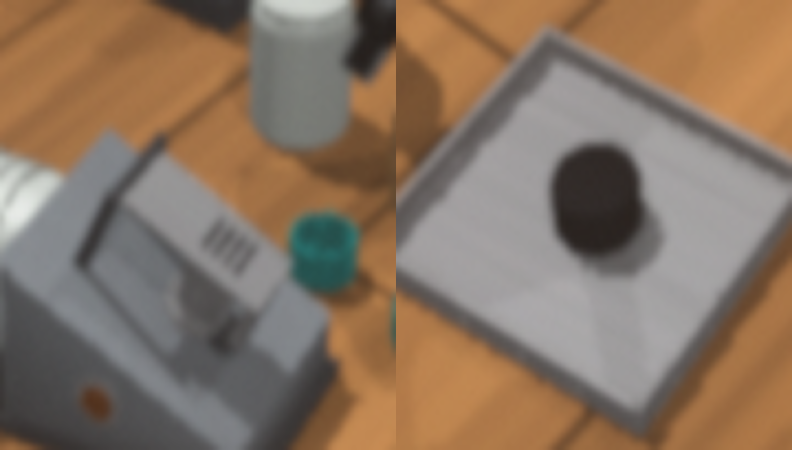

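View pics/topf.png

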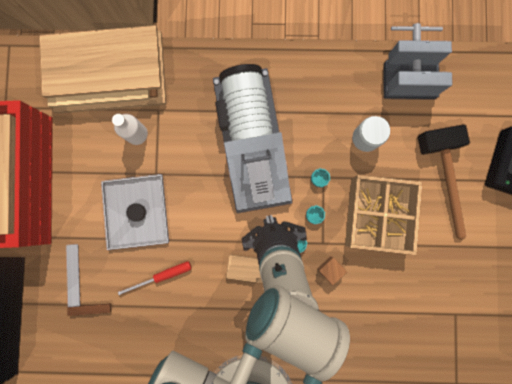

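The cover's outer corners, at side pixels (265,196) and (275,186), match the projection for the shut angle: (265,196.5) and (273.5,186), against row 194 and 183 for 0.1 rad. The cap stands mouth down in the middle of the tray, and the bottle and can are where they were. I'll hand in.

```bash
python3 -c "
from rig import manip
print(manip.sign_off())"
```

```text
the job is handed in; nothing more can be done
None
```

I unscrewed the black cap in two turning strokes (about 500° in all) and drew it off while held. I set it mouth down in the tray, lowering until I felt the floor. Then I swung the cover over with the shut fingers and pressed it home. I handed in at about 28 s of the 72 s allowed; hand-in gives no verdict.

- **Cap:** it stands upright and let go, within about 1 mm of the tray's centre.
- **Cover:** it met a rigid stop at 32 N, with the fingertips at 56 mm along the neck, where the shut cover's face should lie. Its outer corners in the last side picture fit 0 rad to within about 2 pixels; 0.1 rad would put them about 2.5 pixels higher. I could not read the joint angle directly, so "below 0.03 rad" rests on those two checks.
- **Rest of the scene:** the glue bottle and can look unmoved in the last top picture. The arm was clear of everything, with contact force near zero.

No check failed. One disagreed slightly: the fingers read 45.5 mm on the 48 mm cap, but the grip held throughout.

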